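# Press the rims of glass medallions

## Task

Push the sprayer's cap right down and let it up, to give the empty press nest a squirt of release agent; then put every medallion from the rubber mat into a cell of the nest, one to a cell, flat and dome up, pull the press lever over to its stop, hold it there for a second and let it return fully home. Then lift the medallions out and set them all down in the wooden tray, upright and side by side on its floor, leaving everything else on the bench where it is.

Things in the scene. Friction and masses are not known exactly. Their poses are not given: they have to be found in the camera images.
- press: grey clamshell hand press fixed to the bench: base plate 205 x 215 x 20 mm, from x = -70 to +135 mm of its origin, which lies on the bench under the nest centre; two hinge cheeks on its far (+x) side; its yaw varies
- nest (a point): centre of the floor of the press's nest, 24 mm above the bench. The nest is a row of four square cells along this frame's y axis, centred at y = -72, -24, 24, 72 mm (x = 0), each about 46 mm wide between ribs 4 mm high. x points from the nest to the hinge, z up. Open from above while the lever is up; the raised platen then stands 80 mm or more from the row's centre line
- hinge (a point): centre of the lever's hinge axis, which is parallel to the nest's y axis; 100 mm from the nest centre along the nest's x and 51 mm above the bench; axes as the nest's
- lever (a joint): angle of the sprung lever, rad: 0 = up at home (leaning 15 degrees past vertical, away from the nest), growing as it is pulled over and down towards the robot to its stop at 1.833, where the 190 x 56 mm platen lies 1 mm above properly loaded medallions. A spring pushes it back to 0: about 3 N at the knob at first, 7 N at the stop. A medallion not down in its cell blocks it early
- knob (a point): centre of the black cross-grip on the end of the lever (a short cylinder, 30 mm diameter, 36 mm long along the nest y, flat ends), 191 mm from the hinge axis, in the press's mid plane (nest y = 0). Lever up: about 230 mm above the bench, 170 mm from the nest on the hinge side; at the stop: 72 mm above the bench, 90 mm from the nest on the robot's side. Can be pinched end to end from above; turns in the grip
- cap_top (a point): centre of the flat top of the sprayer's white push cap (26 mm diameter, about 136 mm above the bench when up). The sprayer is an aluminium bottle, 44 mm across, fixed to the bench at the hinge side of the press to the left, its nozzle towards the nest
- cap (a joint): how far the sprayer's cap is pushed down, m: 0 = up, 0.007 = fully down; spring, about 4 N to start and 8 N fully down; comes up by itself
- mat: black rubber mat, 250 (its x) x 140 (its y) x 3 mm, fixed on the bench on the left or right of the press; the medallions start on it in a loose row along its x. Origin at the centre of its underside
- tray_in (a point): centre of the inner floor (4 to 5 mm above the bench) of the shallow wooden tray for finished medallions, fixed on the bench on the side of the press opposite the mat; inside 222 (its x) x 134 (its y) mm, walls 4 mm thick, their tops 14 mm above the bench
- medal0: loose glass medallion in a brass rim: an upright round puck, rim 36 mm diameter and 18 mm high, domed green glass on top to 26 mm overall, 90 g; origin at the centre of its flat underside, z up. All are alike; three or four are present, the rest None
- medal1: loose glass medallion in a brass rim: an upright round puck, rim 36 mm diameter and 18 mm high, domed green glass on top to 26 mm overall, 90 g; origin at the centre of its flat underside, z up. All are alike; three or four are present, the rest None
- medal2: loose glass medallion in a brass rim: an upright round puck, rim 36 mm diameter and 18 mm high, domed green glass on top to 26 mm overall, 90 g; origin at the centre of its flat underside, z up. All are alike; three or four are present, the rest None
- medal3: loose glass medallion in a brass rim: an upright round puck, rim 36 mm diameter and 18 mm high, domed green glass on top to 26 mm overall, 90 g; origin at the centre of its flat underside, z up. All are alike; three or four are present, the rest None
- tumbler: bystander: clear open glass tumbler, 72 mm across, 95 mm tall; origin at its underside
- jar: bystander: amber glass jar with a steel lid, 48 mm across, 75 mm tall; origin at its underside
- mould: bystander: dark wooden mould block, 75 x 75 x 50 mm; origin at its underside
- brush: bystander: hand brush lying on the bench far to the left; leave alone
- paddle: bystander: paddle with wooden handle lying on the bench
- gauge_block: bystander: small steel block, 50 x 22 x 18 mm; origin at its underside
- punty_foot: bystander: round stepped steel foot, 44 mm across, 45 mm tall; origin at its underside
Mind the look-alikes: they are no part of the job. Leave any orange or red look-alike of the medal3 alone. What is shaped like the medal2 but purple is not meant.

How it is judged:
On the way, in this order (a step that is already met when the one before it is completed fails the run):
1. the sprayer's cap is pushed down while the nest is still empty (value of joint cap above 0.005 m and horizontal distance between each of medal0, medal1, medal2, medal3 and nest above 0.105 m), for 0.1 s.
2. every medallion lies flat in a cell of the nest, the cap is up and the lever is up (x of medal0 in the frame of nest between -0.012 and 0.012 m and y of medal0 in the frame of nest between -0.096 and 0.096 m and z of medal0 in the frame of nest between -0.0035 and 0.0035 m and angle between each of medal0, medal1, medal2, medal3's own z axis and vertical below 0.12 rad and x of medal1 in the frame of nest between -0.012 and 0.012 m and y of medal1 in the frame of nest between -0.096 and 0.096 m and z of medal1 in the frame of nest between -0.0035 and 0.0035 m and x of medal2 in the frame of nest between -0.012 and 0.012 m and y of medal2 in the frame of nest between -0.096 and 0.096 m and z of medal2 in the frame of nest between -0.0035 and 0.0035 m and x of medal3 in the frame of nest between -0.012 and 0.012 m and y of medal3 in the frame of nest between -0.096 and 0.096 m and z of medal3 in the frame of nest between -0.0035 and 0.0035 m and value of joint cap below 0.002 m and value of joint lever below 0.1 rad), for 0.2 s.
3. the lever is at its stop with every medallion in the nest (x of medal0 in the frame of nest between -0.012 and 0.012 m and y of medal0 in the frame of nest between -0.096 and 0.096 m and z of medal0 in the frame of nest between -0.0035 and 0.0035 m and angle between each of medal0, medal1, medal2, medal3's own z axis and vertical below 0.12 rad and x of medal1 in the frame of nest between -0.012 and 0.012 m and y of medal1 in the frame of nest between -0.096 and 0.096 m and z of medal1 in the frame of nest between -0.0035 and 0.0035 m and x of medal2 in the frame of nest between -0.012 and 0.012 m and y of medal2 in the frame of nest between -0.096 and 0.096 m and z of medal2 in the frame of nest between -0.0035 and 0.0035 m and x of medal3 in the frame of nest between -0.012 and 0.012 m and y of medal3 in the frame of nest between -0.096 and 0.096 m and z of medal3 in the frame of nest between -0.0035 and 0.0035 m and value of joint lever above 1.78 rad), for 0.5 s.
4. the lever is back home (value of joint lever below 0.06 rad), for 0.2 s.
At the end, for the whole second after the job is handed in: every medallion stands upright (within 7 degrees) and at rest on the floor of the wooden tray, the lever is home (below 0.06 rad) and the sprayer's cap is up (below 2 mm) (x of medal0 in the frame of tray_in between -0.1 and 0.1 m and y of medal0 in the frame of tray_in between -0.056 and 0.056 m and z of medal0 in the frame of tray_in between -0.005 and 0.005 m and angle between each of medal0, medal1, medal2, medal3's own z axis and vertical below 0.12 rad and linear speed of each of medal0, medal1, medal2, medal3 below 0.02 m/s and x of medal1 in the frame of tray_in between -0.1 and 0.1 m and y of medal1 in the frame of tray_in between -0.056 and 0.056 m and z of medal1 in the frame of tray_in between -0.005 and 0.005 m and x of medal2 in the frame of tray_in between -0.1 and 0.1 m and y of medal2 in the frame of tray_in between -0.056 and 0.056 m and z of medal2 in the frame of tray_in between -0.005 and 0.005 m and x of medal3 in the frame of tray_in between -0.1 and 0.1 m and y of medal3 in the frame of tray_in between -0.056 and 0.056 m and z of medal3 in the frame of tray_in between -0.005 and 0.005 m and value of joint lever below 0.06 rad and value of joint cap below 0.002 m); the robot touches nothing.
It fails at once if any bystander is moved more than 30 mm (distance of any of tumbler, jar, mould, brush, paddle, gauge_block, punty_foot from where it was at the start of the episode above 0.03 m).
Of medal0, medal1, medal2, medal3 only 3 to 4 are there at a start; the rules pass over those that are not, and their reading is None.
At some moment in a run one of medal0, medal1, medal2, medal3 may be knocked a few centimetres aside while the robot is not near it.
It also fails if it takes over 210 s, if anything falls off the work surface, if the arm or the gripper's body presses on something with over 40 N, if the wrist force passes 120 N, or if a joint passes its speed limit or range.

## Robot

A 6-joint arm with a two-finger parallel gripper is mounted at the origin on the work surface. World frame = base frame: x ahead of the robot, y to its left, z up, the work surface at z = 0. Lengths are in m, angles in rad, forces in N, time in s.
With the tool pointing down it reaches from about 0.325 to 0.875 m from the base axis. Payload 4.4 kg.
Tool frame: the origin (TCP) lies at the very end of the fingers, on their centre line; the grasp point (between the pads) lies 19 mm behind it; z points along the fingers, x is the direction in which the jaws open and shut, and the axes are right-handed (so a half turn about z gives the same grasp; the last joint's range is limited). The gripper opens to 85 mm and grips with 20 to 120 N. Pads are 22 mm wide; open, the fingers measure 114 mm over their backs; the gripper's body (76 mm by 85 mm) begins 54 mm behind the grasp point. The pads swing forward as they close: fully open they stand 13 mm farther back than shut.
Start: joints at [0.983, 0.207, 1.542, -0, 1.393, -0.15], TCP at [0.244, 0.521, 0.231] pointing down, gripper open.
Joint ranges: [-2.73, 2.73], [-0.86, 2.22], [0.23, 2.46], [-1.11, 4.25], [0.08, 2.63], [-2.82, 2.82]. Speed limits (rad/s): [2.79, 2.79, 3.14, 3.14, 3.14, 3.14].

## Interface

Orientations are given as a rotation vector (axis times angle).
In Python, from bench import read_state, camera, hand_in gives the robot as it stands.
- The arm moves only by the shell command python3 -m creep 'ROWS'. ROWS is JSON, a list of rows, each a list of 7 numbers: the turn, a rotation vector about the world's x, y, z in rad, then the shift along the world's x, y, z in cm, then the closure, from -1 (fully open) to 1 (shut). A call has 1 to 10 rows; each row is the pose to reach, as a shift and turn from the pose measured when the call began; what a row does not reach only later rows make up. A row lasts 1/8 s, in which the tool goes at most 62.5 mm and 10.7 degrees, less where a joint would pass 70% of its speed; a pose out of reach is approached as far as the arm can. A call with a gripper value outside its range is refused whole. The fingers move at their own pace and stop on an object; the grip force is fixed at half the most. Time passes only in rows, so rows that repeat a pose let the fingers close. It gives the time, the measured TCP pose, the force and the opening at its end, in the units of the state.
- read_state(): the state, without advancing time (a new reading comes with each control period).
- camera(name): name is "scene" or "top" or "wrist"; returns a dict with "img" (420x560x3 uint8, red, green, blue), "fovy" (degrees; the focal length in pixels is half the picture's height over the tangent of half this angle, whatever the lens; pixels are square), "cx", "cy" (the principal point, pixels), "k1" (the pictures are not rectified: a ray, as slopes to the right and down, at radius r is drawn at 1 + k1 r^2 times it, then the intrinsics apply), "pose" (4x4, takes a point from camera to world coordinates). Camera axes: x right, y down, z forward; pixel columns grow to the right and rows downward; lengths in m; the calibration is good to about 2 mm. A picture is of the moment at which its call begins. There is no depth.
- hand_in(): hands the job in, once; it reports no verdict.
The state is a dict: "time": time; "joint_pos": joint angles; "qvel": joint speeds; "joint_efforts": joint torques, N m; "tool_pos": TCP position; "tcp_rot": TCP orientation; "force": force on the tool from outside, world axes, zero at the start; "wrist_torque": the same for the moment, N m; "finger_gap": opening from 0.0 (shut) to 1.0 (fully open).
Only numpy, scipy, OpenCV 4.12 (cv2) and the standard library are available. Lean on these libraries where they do the work, as an engineer would, in place of code of your own. Each camera call takes 0.05 s, during which the arm holds its last target.

## Working session

There is one attempt and no reset: what is moved stays moved. The work goes in short steps, Python scripts to look and compute and a shell command to move; the robot and the scene stay as the last step left them, time stands still between calls to the robot, and variables do not carry over. Pictures are saved under pics/ and viewed, and the job is handed in when it is done.

```bash
mkdir -p pics; ls
cat > h.py <<'E'
import numpy as np, cv2
from bench import read_state, camera, hand_in
def save(name,fn):
    c=camera(name); cv2.imwrite('pics/'+fn,c['img'][:,:,::-1]); return c
E
python3 - <<'E'
from h import *
s=read_state(); print(s)
for n in ['scene','top','wrist']:
    c=save(n,n+'0.png'); print(n,c['fovy'],c['cx'],c['cy'],c['k1'],np.round(c['pose'],3).tolist())
    np.savez('cam_%s0.npz'%n,**c)
E
```

```text
pics
{'time': 0.0, 'joint_pos': array([ 9.82497821e-01,  2.07425272e-01,  1.54294645e+00, -5.28823693e-06,
        1.39349391e+00, -1.50483374e-01]), 'qvel': array([-0.00120739, -0.00154804,  0.00031521, -0.00037272,  0.00202827,
        0.00033295]), 'joint_efforts': array([-4.47448457e-06, -3.83029675e+01, -2.91598982e+01, -2.13574535e-04,
        1.05101496e-02, -3.89684726e-05]), 'tool_pos': array([0.24336014, 0.52013364, 0.23012632]), 'tcp_rot': array([ 2.65006184,  1.68551643, -0.0032616 ]), 'force': array([-0.88348845, -0.22483134,  0.10908307]), 'wrist_torque': array([ 0.02820368, -0.00206927,  0.03098417]), 'finger_gap': 0.9994102452358193}
scene 45.624914765152894 277.03753716493196 216.78766573908655 -0.08199671767288469 [[0.052, 0.785, -0.617, 1.496], [0.999, -0.031, 0.045, 0.014], [0.016, -0.619, -0.786, 1.304], [0.0, 0.0, 0.0, 1.0]]
top 43.34263766070335 284.1110545497312 209.07722223544295 -0.02859538105213852 [[0.025, -0.992, 0.127, 0.428], [-1.0, -0.026, -0.007, 0.056], [0.01, -0.127, -0.992, 1.466], [0.0, 0.0, 0.0, 1.0]]
wrist 66.76520369956985 276.14965559747145 209.99108268334913 -0.022502944939006207 [[0.424, 0.858, 0.29, 0.168], [0.906, -0.401, -0.138, 0.555], [-0.003, 0.321, -0.947, 0.372], [0.0, 0.0, 0.0, 1.0]]
```

View pics/scene0.png

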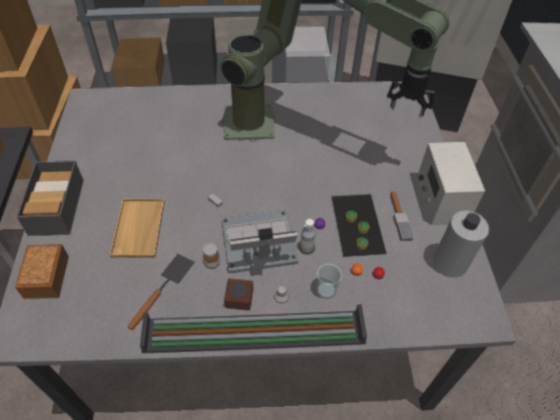

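View pics/top0.png

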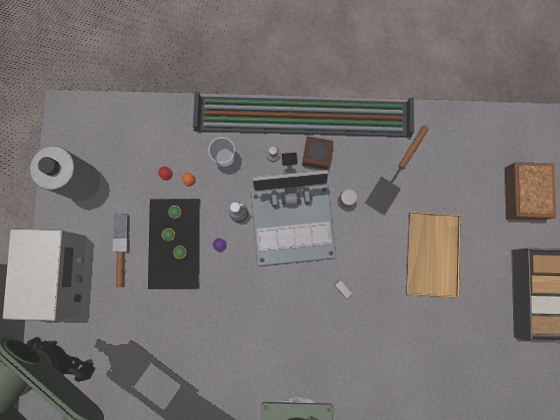

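View pics/wrist0.png

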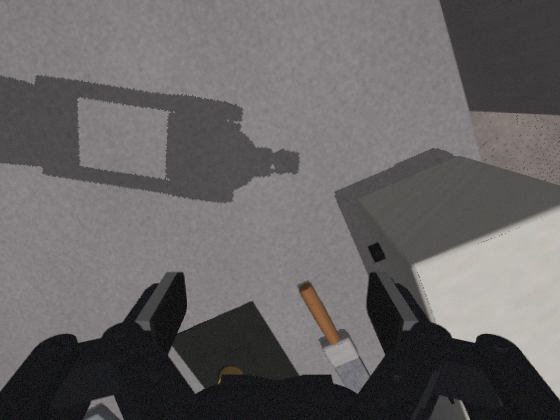

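The top view shows three green medallions on the mat at (175,212), (168,235) and (180,252). The press nest is at about (295,237), the sprayer at (238,212), the tray at (434,255), and the purple look-alike at (220,244). Next I'll measure.

```bash
cat >> h.py <<'E'
def K(c):
    h=c['img'].shape[0]; f=h/2/np.tan(np.radians(float(c['fovy']))/2); return f
def ray(c,uv):
    f=K(c); xd=np.array([(uv[0]-c['cx'])/f,(uv[1]-c['cy'])/f]); x=xd.copy()
    for _ in range(20): x=xd/(1+c['k1']*(x@x))
    P=c['pose']; return P[:3,3],P[:3,:3]@np.array([x[0],x[1],1.])
def onz(c,uv,z):
    o,d=ray(c,uv); return o+d*(z-o[2])/d[2]
def proj(c,p):
    P=c['pose']; q=P[:3,:3].T@(np.asarray(p,float)-P[:3,3]); x=q[:2]/q[2]; x=x*(1+c['k1']*(x@x)); return K(c)*x+[c['cx'],c['cy']]
def tri(c1,u1,c2,u2):
    o1,d1=ray(c1,u1);o2,d2=ray(c2,u2); d1/=np.linalg.norm(d1);d2/=np.linalg.norm(d2)
    t=np.linalg.lstsq(np.c_[d1,-d2],o2-o1,rcond=None)[0]; a=o1+t[0]*d1;b=o2+t[1]*d2
    return (a+b)/2,np.linalg.norm(a-b)
def load(n): return {k:v for k,v in np.load(n).items()}
def crop(img,x0,y0,x1,y1,s,fn):
    cv2.imwrite('pics/'+fn,cv2.resize(img[y0:y1,x0:x1,::-1],None,fx=s,fy=s,interpolation=cv2.INTER_CUBIC))
def blobs(m,amin=20):
    n,l,st,ce=cv2.connectedComponentsWithStats(m.astype(np.uint8)); return [(ce[i].round(1).tolist(),int(st[i,4]),st[i,:4].tolist()) for i in range(1,n) if st[i,4]>=amin]
E
python3 - <<'E'
from h import *
c=load('cam_top0.npz'); s=load('cam_scene0.npz')
crop(c['img'],140,140,350,300,3.75,'top0c.png')
crop(s['img'],200,170,400,310,4,'scene0c.png')
for n,q in (('top',c),('scene',s)):
    h=cv2.cvtColor(q['img'],cv2.COLOR_RGB2HSV)
    m=(h[...,0]>40)&(h[...,0]<80)&(h[...,1]>120)&(h[...,2]>40)
    print(n,[b for b in blobs(m,15)])
    if n=='top':
        for b in blobs(m,15): print(onz(q,b[0],0.024).round(4))
E
```

```text
top []
scene []
```

View pics/top0c.png

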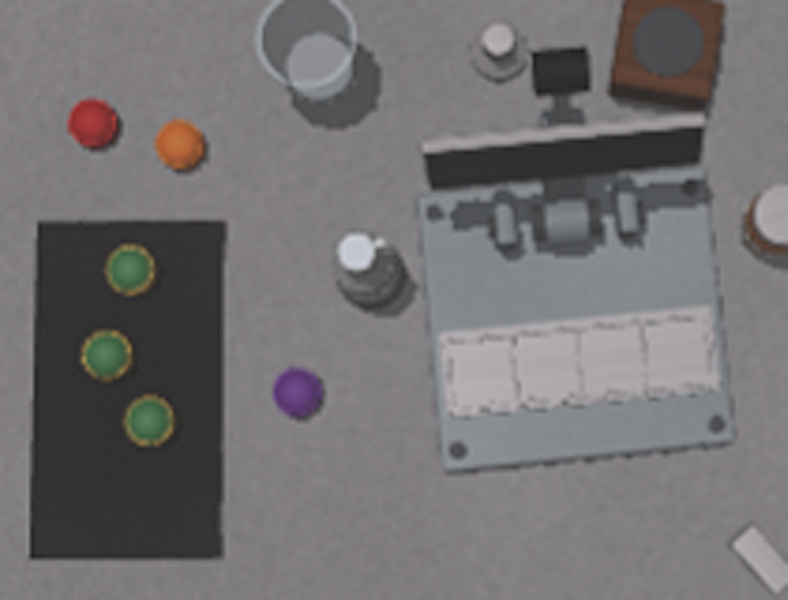

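View pics/scene0c.png

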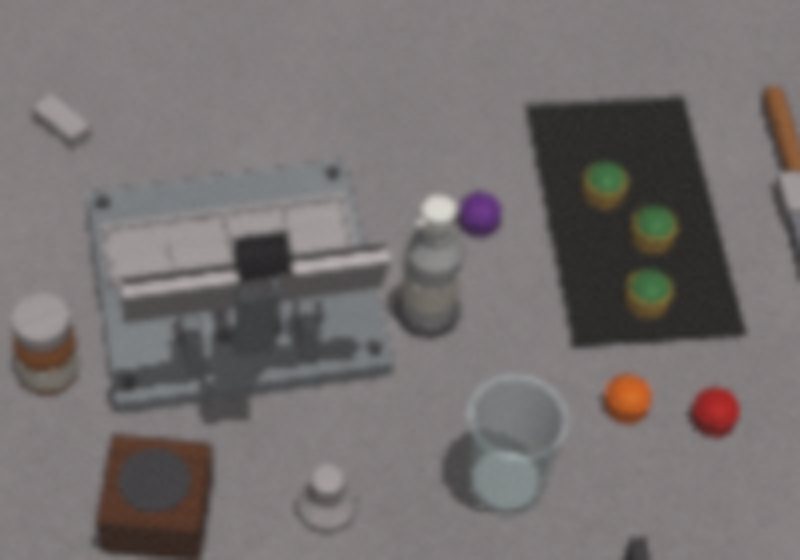

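Run:
```python
from h import *
c=load('cam_top0.npz'); s=load('cam_scene0.npz')
for n,q in (('top',c),('scene',s)):
    im=q['img'].astype(int); m=(im[...,1]-im[...,0]>20)&(im[...,1]-im[...,2]>20)
    B=blobs(m,12); print(n,B)
    if n=='top': T=[b for b in B if b[1]>30 and b[0][0]<200]
    for b in B:
        if n=='top': print(onz(q,b[0],0.026).round(4))
    # rim+dome: saturated on mat
    h=cv2.cvtColor(q['img'],cv2.COLOR_RGB2HSV); m=(h[...,1]>70)&(h[...,0]>15)&(h[...,0]<85)
    for b in blobs(m,60): print('sat',b,onz(q,b[0],0.021).round(4))
cr=lambda x,y:(140+x/3.75-.37,140+y/3.75-.37)
for nm,x,y,z in [('plateNL',447,471,.02),('plateNR',735,440,.02),('plateFL',419,198,.02),('FR',707,175,.02),('nestFL',440,332,.028),('nestFR',713,306,.028),('nestNR',720,388,.028),('nestNL',448,418,.028),('mat1',38,222,.003),('mat2',226,222,.003),('mat3',222,557,.003),('mat4',30,557,.003),('cap',358,252,.136),('knob',562,69,.23)]:
    print(nm,onz(c,cr(x,y),z).round(4))
sc=lambda x,y:(200+x/4-.37,170+y/4-.37)
print('cap tri',tri(c,cr(358,250),s,sc(438,208)))
print('knob tri',tri(c,cr(562,69),s,sc(263,255)))
for x,y in [(407,212),(460,212),(459,298),(407,296)]: print('tray',onz(c,(x,y),.014).round(4))
print('purple',onz(c,cr(298,393),.015))
```

```text
top [([302.7, 102.8], 620, [205, 99, 198, 9]), ([303.1, 120.3], 603, [204, 117, 199, 8]), ([173.8, 211.4], 79, [169, 207, 10, 10]), ([167.6, 234.2], 82, [163, 229, 10, 11]), ([179.0, 251.6], 79, [174, 247, 11, 10])]
[0.917  0.0018 0.026 ]
[ 8.66e-01 -3.00e-04  2.60e-02]
[0.5987 0.3492 0.026 ]
[0.5356 0.3629 0.026 ]
[0.4891 0.3294 0.026 ]
sat ([302.7, 103.0], 697, [205, 99, 198, 9]) [0.9181 0.0016 0.021 ]
sat ([302.4, 120.5], 675, [204, 117, 199, 8]) [0.8669 0.0015 0.021 ]
sat ([174.5, 211.5], 149, [168, 205, 14, 14]) [0.5991 0.3483 0.021 ]
sat ([433.1, 254.6], 4182, [407, 212, 53, 86]) [ 0.4987 -0.3647  0.021 ]
sat ([167.9, 234.2], 152, [161, 228, 14, 14]) [0.536  0.3631 0.021 ]
sat ([179.5, 251.8], 155, [173, 245, 14, 14]) [0.4888 0.329  0.021 ]
sat ([545.4, 284.0], 484, [531, 275, 29, 19]) [ 0.4255 -0.6746  0.021 ]
scene [([351.4, 213.8], 47, [348, 211, 8, 7]), ([363.5, 225.0], 48, [360, 222, 8, 7]), ([362.5, 241.0], 50, [359, 238, 8, 7]), ([253.0, 323.5], 770, [154, 318, 199, 11]), ([253.6, 340.3], 818, [152, 335, 204, 12])]
sat ([24.9, 81.4], 2895, [0, 1, 64, 159]) [-0.2867 -0.94
[... 1138 characters left out ...]
 ]
plateFL [0.6579 0.1385 0.02  ]
FR [ 0.6808 -0.074   0.02  ]
nestFL [0.5584 0.1196 0.028 ]
nestFR [ 0.5826 -0.079   0.028 ]
nestNR [ 0.5228 -0.085   0.028 ]
nestNL [0.496  0.1118 0.028 ]
mat1 [0.6351 0.4229 0.003 ]
mat2 [0.6387 0.2827 0.003 ]
mat3 [0.3916 0.2746 0.003 ]
mat4 [0.3879 0.4148 0.003 ]
cap [0.6014 0.172  0.136 ]
knob [0.7101 0.0383 0.23  ]
cap tri (array([0.6025436 , 0.17284713, 0.13841673]), np.float64(0.0020529254267947273))
knob tri (array([0.70951643, 0.03961678, 0.23277853]), np.float64(0.0024645425038082947))
tray [ 0.6154 -0.2949  0.014 ]
tray [ 0.6193 -0.4435  0.014 ]
tray [ 0.3824 -0.4369  0.014 ]
tray [ 0.3846 -0.2941  0.014 ]
purple [0.51207158 0.22254798 0.015     ]
```

The press corners, the nest centre and the knob agree with each other: nest (0.540, 0.017), yaw 0.13. Triangulation puts the cap at (0.602, 0.173, 0.137). I'll move above the cap with the fingers shut.

```bash
python3 -m creep '[[0,0,0,4,-3.9,0,1],[0,0,0,8,-7.7,0,1],[0,0,0,12,-11.6,0,1],[0,0,0,16,-15.5,0,1],[0,0,0,20,-19.4,0,1],[0,0,0,24,-23.2,0,1],[0,0,0,28,-27.1,0,1],[0,0,0,32,-31,0,1],[0,0,0,35.9,-34.8,0,1],[0,0,0,35.9,-34.8,0,1]]'
python3 - <<'E'
from h import *
c=save('wrist','w1.png'); np.savez('cam_w1.npz',**c); s=read_state(); print(s['tool_pos'],s['tcp_rot'],s['force'])
print(proj(c,[.602,.1725,.137]))
E
```

```text
time: 1.4
tool_pos: [0.6046, 0.1688, 0.2296]
tcp_rot: [2.654, 1.678, -0.003]
force: [-1.0, -0.3, -0.6]
finger_gap: -0.001
[0.60300527 0.17069557 0.22944853] [-2.65333357 -1.68166226  0.00466393] [ 0.12186378  0.31590729 -0.10301343]
[279.60151902 209.38562151]
```

View pics/w1.png

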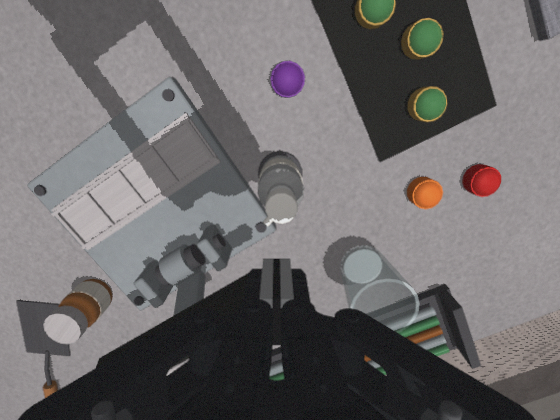

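The wrist view shows the cap top at about (281,207), where I predicted (280,209). It also gives a good look at the nest, with corners near (52,210), (188,116), (220,160) and (85,248), and at the medallions.

Run:
```python
from h import *
c=load('cam_w1.npz')
print('cap',onz(c,(281,206),.137))
t=load('cam_top0.npz'); print(tri(c,(281,206),t,(140+358/3.75-.4,140+250/3.75-.4)))
for p in [(52,210),(188,116),(220,160),(85,248)]: print(onz(c,p,.028).round(4))
for p in [(31,185),(172,78),(274,225)]: print('plate',onz(c,p,.02).round(4))
im=c['img'].astype(int); m=(im[...,1]-im[...,0]>20)&(im[...,1]-im[...,2]>20)
for b in blobs(m,200): print(b,onz(c,b[0],.025).round(4))
crop(c['img'],20,60,290,260,2.9,'w1c.png')
```

```text
cap [0.59996142 0.17465538 0.137     ]
(array([0.60433026, 0.17305079, 0.12317094]), np.float64(0.0005556026794882146))
[ 0.5238 -0.0801  0.028 ]
[0.5022 0.1151 0.028 ]
[0.5569 0.1233 0.028 ]
[ 0.5799 -0.0742  0.028 ]
plate [ 0.4885 -0.0899  0.02  ]
plate [0.4617 0.1172 0.02  ]
plate [0.6529 0.1422 0.02  ]
([376.8, 9.3], 594, [361, 0, 33, 23]) [0.4939 0.3268 0.025 ]
([425.3, 36.9], 839, [410, 20, 32, 35]) [0.5364 0.3618 0.025 ]
([430.5, 103.9], 704, [416, 89, 30, 31]) [0.599  0.3479 0.025 ]
([419.2, 327.2], 312, [398, 317, 42, 20]) [0.8641 0.2539 0.025 ]
```

View pics/w1c.png

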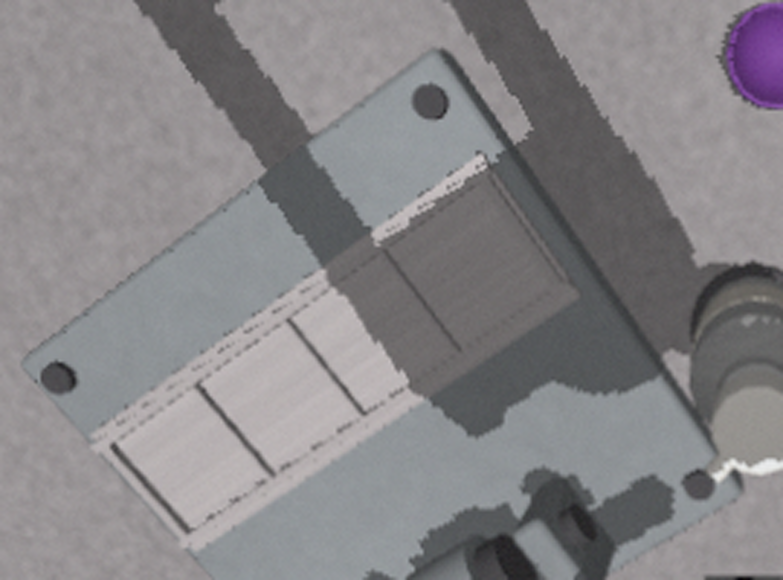

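```bash
python3 -m creep '[[0,0,0,-0.15,0.25,-4,1],[0,0,0,-0.15,0.25,-8,1],[0,0,0,-0.15,0.25,-8.7,1],[0,0,0,-0.15,0.25,-8.7,1]]'; python3 -m creep '[[0,0,0,0,0,-0.3,1],[0,0,0,0,0,-0.5,1],[0,0,0,0,0,-0.5,1]]'
```

```text
time: 1.95
tool_pos: [0.601, 0.1741, 0.1428]
tcp_rot: [-2.652, -1.683, 0.005]
force: [-0.4, -0.3, 0.3]
finger_gap: -0.0
time: 2.33
tool_pos: [0.6014, 0.1742, 0.1385]
tcp_rot: [-2.652, -1.683, 0.003]
force: [0.1, -0.6, 0.4]
finger_gap: 0.003
```

```bash
python3 -m creep '[[0,0,0,0,0,-0.3,1],[0,0,0,0,0,-0.5,1],[0,0,0,0,0,-0.5,1]]';python3 -m creep '[[0,0,0,0,0,-0.3,1],[0,0,0,0,0,-0.4,1],[0,0,0,0,0,-0.4,1]]'
```

```text
time: 2.7
tool_pos: [0.6019, 0.1742, 0.1343]
tcp_rot: [2.652, 1.683, -0.002]
force: [-0.8, -0.1, 4.8]
finger_gap: 0.0
time: 3.08
tool_pos: [0.6019, 0.1742, 0.1311]
tcp_rot: [2.652, 1.683, -0.002]
force: [-2.2, -0.0, 6.5]
finger_gap: -0.001
```

```bash
python3 -m creep '[[0,0,0,0,0,-0.2,1],[0,0,0,0,0,-0.35,1],[0,0,0,0,0,-0.35,1],[0,0,0,0,0,-0.35,1]]'
```

```text
time: 3.58
tool_pos: [0.6019, 0.1742, 0.1291]
tcp_rot: [2.652, 1.683, -0.002]
force: [-2.5, -1.8, 9.2]
finger_gap: -0.003
```

```bash
python3 -m creep '[[0,0,0,0,0,3,1],[0,0,0,0,0,8,1],[0,0,0.1,0,3,9,1],[0,0,0.2,-1,6,9,-0.4],[0,0,0.3,-2,9,9,-0.4],[0,0,0.43,-4,12,9,-0.4],[0,0,0.43,-6,15,9,-0.4],[0,0,0.43,-7.2,17.1,9,-0.4],[0,0,0.43,-7.2,17.1,9,-0.4],[0,0,0.43,-7.2,17.1,9,-0.4]]'
python3 - <<'E'
from h import *
c=save('wrist','w2.png'); np.savez('cam_w2.npz',**c); s=read_state(); print(s['tool_pos'],s['tcp_rot'],s['force'])
t=save('top','top2.png'); np.savez('cam_top2.npz',**t)
for n,q in (('w',c),('t',t)):
  im=q['img'].astype(int); m=(im[...,1]-im[...,0]>20)&(im[...,1]-im[...,2]>20)
  for b in blobs(m,50): print(n,b,onz(q,b[0],.026).round(4))
print(proj(c,s['tool_pos']))
E
```

```text
time: 4.82
tool_pos: [0.5302, 0.3445, 0.2186]
tcp_rot: [2.232, 2.209, -0.003]
force: [-0.1, -0.1, 0.1]
finger_gap: 0.698
[0.53041583 0.34422884 0.21868704] [ 2.23247163  2.20867535 -0.00226968] [ 0.17638271 -0.16124243 -0.40045891]
w ([262.6, 144.4], 682, [249, 130, 29, 30]) [0.4886 0.3303 0.026 ]
w ([293.9, 187.5], 574, [280, 175, 28, 26]) [0.535  0.3631 0.026 ]
w ([281.5, 240.4], 492, [269, 229, 26, 24]) [0.5974 0.3494 0.026 ]
w ([4.5, 407.7], 68, [0, 405, 12, 7]) [ 0.8608 -0.055   0.026 ]
w ([141.3, 410.1], 295, [119, 406, 45, 8]) [0.8617 0.1472 0.026 ]
t ([302.9, 102.9], 633, [205, 99, 198, 9]) [0.9167 0.0013 0.026 ]
t ([302.9, 120.3], 614, [204, 117, 199, 8]) [8.66e-01 2.00e-04 2.60e-02]
t ([173.9, 211.4], 80, [169, 207, 10, 10]) [0.5987 0.3489 0.026 ]
t ([179.1, 251.7], 90, [174, 247, 11, 10]) [0.4888 0.3291 0.026 ]
[275.82205309 275.75430211]
```

View pics/w2.png

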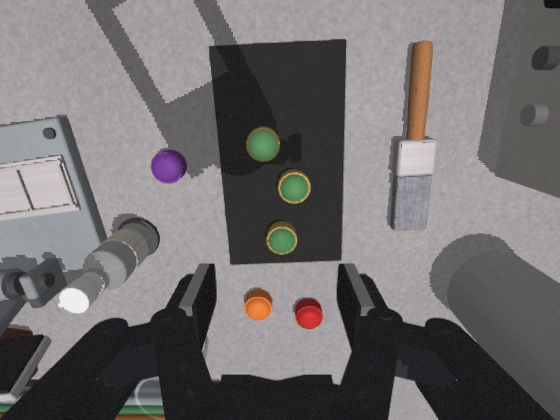

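View pics/top2.png

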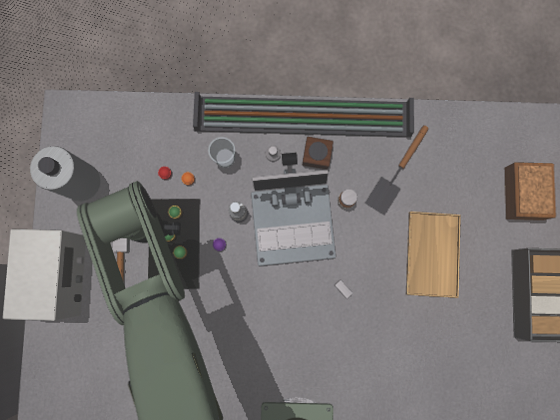

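The wrist view shows the medallions at (263,144), (294,187) and (281,240), and the top view agrees to about 1 mm. I'll grasp the one at (0.598, 0.349) first.

```bash
python3 -m creep '[[0,0,0,3,0.2,-4,-0.4],[0,0,0,6,0.4,-8,-0.4],[0,0,0,6.8,0.45,-13,-0.4],[0,0,0,6.8,0.45,-17,-0.4],[0,0,0,6.8,0.45,-19,-0.4],[0,0,0,6.8,0.45,-20,-0.4],[0,0,0,6.8,0.45,-20.9,-0.4],[0,0,0,6.8,0.45,-20.9,-0.4]]'; python3 -m creep '[[0,0,0,0,0,0,0.6],[0,0,0,0,0,0,0.6],[0,0,0,0,0,0,0.6],[0,0,0,0,0,0,0.6],[0,0,0,0,0,0,0.6]]'
```

```text
time: 5.92
tool_pos: [0.599, 0.3489, 0.0106]
tcp_rot: [2.232, 2.208, -0.0]
force: [1.7, -0.9, 0.5]
finger_gap: 0.698
time: 6.55
tool_pos: [0.6003, 0.3496, 0.0127]
tcp_rot: [2.232, 2.207, 0.005]
force: [-1.4, -0.3, 6.8]
finger_gap: 0.389
```

```bash
python3 -m creep '[[0,0,0,0,0,0,1],[0,0,0,0,0,0,1],[0,0,0,0,0,0,1]]'
python3 - <<'E'
from h import *
c=save('wrist','w3.png'); s=read_state(); print(s['tool_pos'],s['tcp_rot'],s['force'],s['finger_gap'])
s=save('scene','s3.png'); crop(s['img'],300,150,440,290,4,'s3c.png')
E
```

```text
time: 6.92
tool_pos: [0.6003, 0.3496, 0.0128]
tcp_rot: [2.232, 2.207, 0.005]
force: [-0.5, -0.2, 0.9]
finger_gap: 0.383
[0.60030618 0.34962606 0.01277098] [2.23169864 2.20746857 0.00473766] [ 0.29391192 -0.45965741  1.14470575] 0.38556885766343885
```

View pics/w3.png

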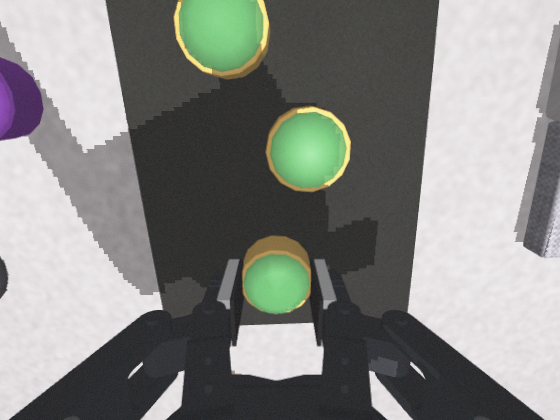

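View pics/s3c.png

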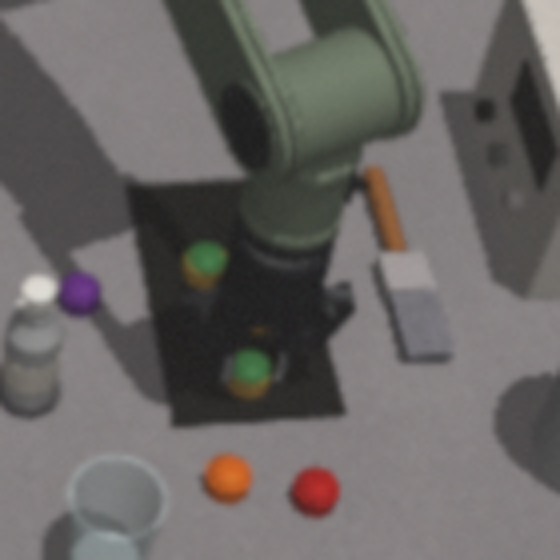

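Both views show the medallion upright between the pads. I'll lift it and carry it over the nest.

```bash
python3 -m creep '[[0,0,0,0,0,2,1],[0,0,0,0,0,6,1],[0,0,-0.1,0,0,11,1],[0,0,-0.25,-1,-3,16,1],[0,0,-0.4,-2,-7,18.7,1],[0,0,-0.55,-3,-11,18.7,1],[0,0,-0.7,-4,-15,18.7,1],[0,0,-0.85,-5,-19.5,18.7,1],[0,0,-1.0,-5.5,-24,18.7,1],[0,0,-1.15,-5.5,-28,18.7,1]]'; python3 -m creep '[[0,0,-0.15,0,-4,0,1],[0,0,-0.29,0,-6,0,1],[0,0,-0.29,0,-8,0,1],[0,0,-0.29,0,-8,0,1],[0,0,-0.29,0,-8,0,1]]'
python3 - <<'E'
from h import *
c=save('wrist','w4.png'); np.savez('cam_w4.npz',**c); s=read_state(); print(s['tool_pos'],s['tcp_rot'],s['force'],s['finger_gap'])
E
```

```text
time: 8.28
tool_pos: [0.5448, 0.0682, 0.2009]
tcp_rot: [3.073, 0.631, 0.003]
force: [0.4, -0.5, -0.6]
finger_gap: 0.386
time: 8.9
tool_pos: [0.5447, -0.0112, 0.201]
tcp_rot: [3.132, 0.182, 0.002]
force: [0.9, -0.0, -0.8]
finger_gap: 0.385
[ 0.54469924 -0.01097685  0.20096609] [3.13223974e+00 1.82771014e-01 2.27443857e-03] [-0.21695738  0.65606257 -0.83394055] 0.3836147124319748
```

View pics/w4.png

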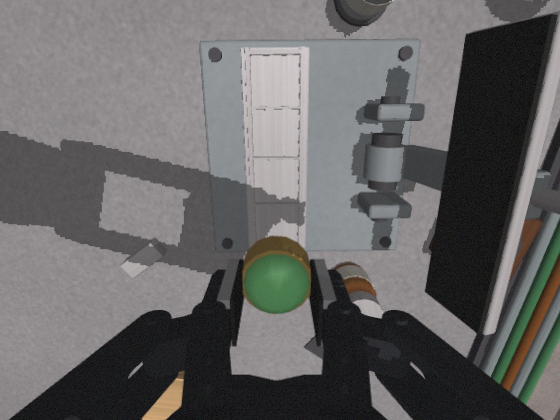

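The view shows the nest row running down the image: the dividers are at v≈107, 156 and 203, and the inner width is about u 251–300. The plate corners are at (201,41) and (419,39).

Run:
```python
from h import *
c=load('cam_w4.npz')
crop(c['img'],190,30,430,260,3.2,'w4c.png')
for n,u,v,z in [('plate FL... ',201,41,.02),('',419,39,.02),('bolt',214,54,.02),('bolt',405,53,.02),('bolt',385,242,.02),('bolt',227,243,.02)]: print(n,onz(c,(u,v),z).round(4))
```

```text
plate FL...  [0.4609 0.1151 0.02  ]
 [0.6582 0.1403 0.02  ]
bolt [0.4733 0.1056 0.02  ]
bolt [0.6482 0.1273 0.02  ]
bolt [ 0.6725 -0.0622  0.02  ]
bolt [ 0.498  -0.0836  0.02  ]
```

View pics/w4c.png

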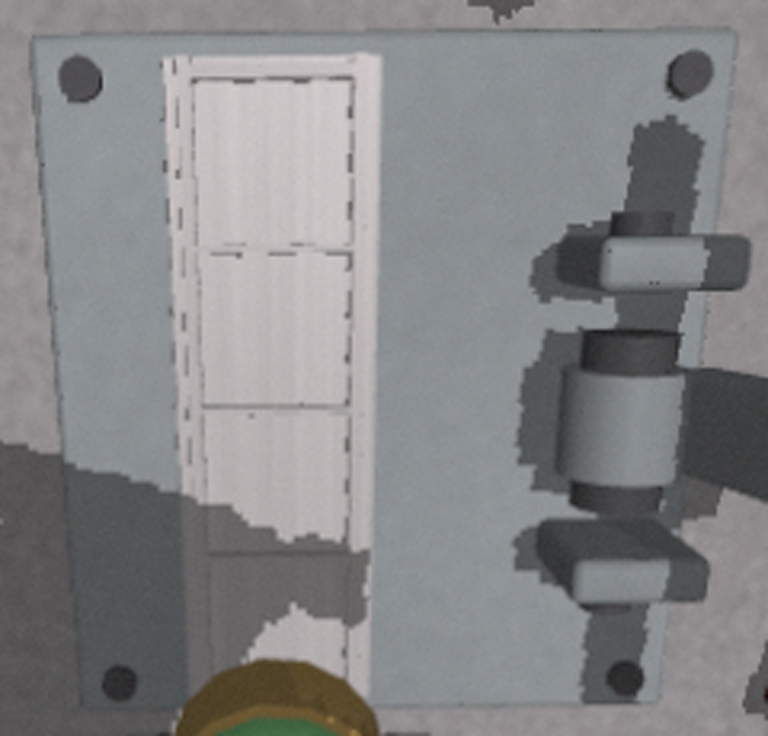

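Run:
```python
from h import *
c=load('cam_w4.npz')
f=lambda x,y:(190+x/3.2-.3,30+y/3.2-.3)
for x,y in [(278,247),(277,406),(279,552)]: print(onz(c,f(x,y),.027).round(4))
n=np.array([.5408,.0179]); yw=.127; X=np.array([np.cos(yw),np.sin(yw)]);Y=np.array([-X[1],X[0]])
for y in (48,0,-48): print('div',y,n+Y*y/1e3)
for y in (72,24,-24,-72): print('cell',y,(n+Y*y/1e3).round(4))
print('knob',n+X*.17)
```

```text
[0.536 0.066 0.027]
[0.5411 0.0193 0.027 ]
[ 0.5473 -0.0278  0.027 ]
div 48 [0.53472037 0.06551342]
div 0 [0.5408 0.0179]
div -48 [ 0.54687963 -0.02971342]
cell 72 [0.5317 0.0893]
cell 24 [0.5378 0.0417]
cell -24 [ 0.5438 -0.0059]
cell -72 [ 0.5499 -0.0535]
knob [0.70943088 0.03943201]
```

```bash
python3 -m creep '[[0,0,0.01,0.55,-2.5,0,1],[0,0,0.01,0.55,-4.4,-4,1],[0,0,0.01,0.55,-4.4,-9,1],[0,0,0.01,0.55,-4.4,-13,1],[0,0,0.01,0.55,-4.4,-15,1],[0,0,0.01,0.55,-4.4,-16,1],[0,0,0.01,0.55,-4.4,-16.3,1],[0,0,0.01,0.55,-4.4,-16.3,1]]'
python3 - <<'E'
from h import *
c=save('wrist','w5.png'); np.savez('cam_w5.npz',**c); s=read_state(); print(s['tool_pos'],s['tcp_rot'],s['force'],s['finger_gap'])
E
```

```text
time: 9.95
tool_pos: [0.5511, -0.0549, 0.0389]
tcp_rot: [3.131, 0.199, 0.005]
force: [0.1, -0.2, -0.3]
finger_gap: 0.382
[ 0.55126841 -0.05504403  0.03912182] [3.13058193 0.19901988 0.00571459] [-0.57304261  0.51506834 -1.88602545] 0.3840719293966292
```

View pics/w5.png

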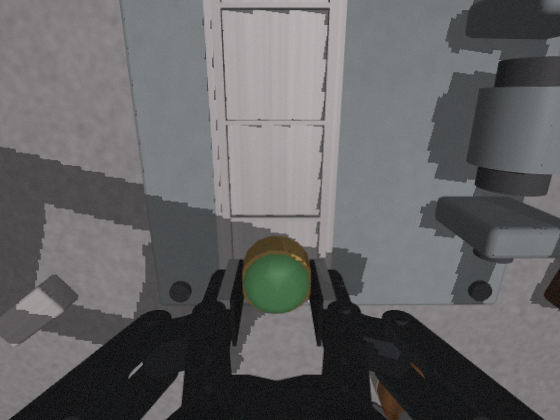

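The medallion is centred over the right-hand cell (u≈277, cell walls at 230–322). I'll lower and release.

```bash
python3 -m creep '[[0,0,0,-0.1,0,-0.25,1],[0,0,0,-0.1,0,-0.45,1],[0,0,0,-0.1,0,-0.5,1],[0,0,0,-0.1,0,-0.5,1]]'; python3 -m creep '[[0,0,0,0,0,0,0],[0,0,0,0,0,0,-0.2],[0,0,0,0,0,0,-0.4],[0,0,0,0,0,3,-0.4],[0,0,0,0,0,8,-0.4],[0,0,0,0,2,14,-0.4],[0,0,0,0,4,17,-0.4],[0,0,0,0,4,17,-0.4]]'
python3 - <<'E'
from h import *
c=save('wrist','w6.png'); np.savez('cam_w6.npz',**c); s=read_state(); print(s['tool_pos'],s['tcp_rot'],s['force'],s['finger_gap'])
t=save('top','top6.png'); np.savez('cam_top6.npz',**t)
for n,q in (('w',c),('t',t)):
  im=q['img'].astype(int); m=(im[...,1]-im[...,0]>20)&(im[...,1]-im[...,2]>20)
  for b in blobs(m,50): print(n,b,onz(q,b[0],.026).round(4))
E
```

```text
time: 10.5
tool_pos: [0.5502, -0.0551, 0.0341]
tcp_rot: [3.131, 0.199, 0.005]
force: [-0.4, 0.2, -0.3]
finger_gap: 0.388
time: 11.5
tool_pos: [0.5525, -0.0144, 0.2079]
tcp_rot: [3.129, 0.202, 0.018]
force: [-0.9, 0.5, 0.3]
finger_gap: 0.7
[ 0.55089515 -0.01489301  0.20528683] [3.12944763 0.20069773 0.00997529] [-0.90876081  0.17049209 -0.47390823] 0.6980293518177892
w ([523.6, 281.7], 1438, [488, 211, 71, 148]) [ 0.8632 -0.0958  0.026 ]
w ([267.1, 225.3], 645, [253, 212, 29, 28]) [ 0.5503 -0.0614  0.026 ]
w ([538.1, 334.0], 823, [513, 282, 47, 101]) [ 0.9133 -0.1679  0.026 ]
t ([302.8, 102.9], 634, [205, 99, 198, 9]) [0.9167 0.0015 0.026 ]
t ([303.2, 120.3], 612, [204, 117, 199, 8]) [ 8.66e-01 -6.00e-04  2.60e-02]
t ([167.6, 234.2], 82, [163, 229, 10, 11]) [0.5356 0.3629 0.026 ]
t ([179.0, 251.6], 79, [174, 247, 11, 10]) [0.4891 0.3294 0.026 ]
```

View pics/w6.png

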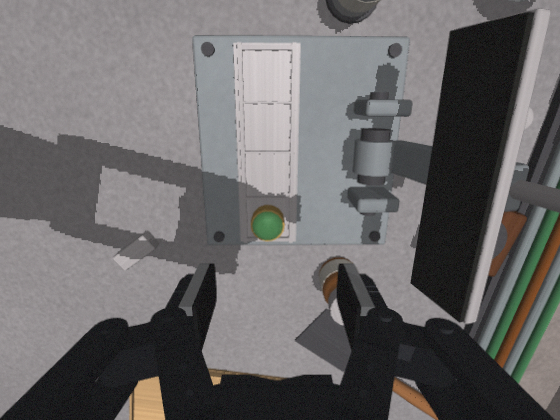

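The medallion sits in its cell (267,225), and the other two haven't moved. Next is the one at (0.5355, 0.363).

```bash
python3 -m creep '[[0,0,0.15,0,4,1,-0.4],[0,0,0.3,0,8,1,-0.4],[0,0,0.45,-0.3,12,1,-0.4],[0,0,0.6,-0.6,16,1,-0.4],[0,0,0.75,-0.9,20,1,-0.4],[0,0,0.9,-1.2,24,1,-0.4],[0,0,1.05,-1.5,28,1,-0.4],[0,0,1.2,-1.55,32,1,-0.4],[0,0,1.35,-1.55,35,0,-0.4],[0,0,1.44,-1.55,37.7,0,-0.4]]'; python3 -m creep '[[0,0,0,0,0,0,-0.4],[0,0,0,0,0,0,-0.4]]'
python3 - <<'E'
from h import *
c=save('wrist','w7.png'); np.savez('cam_w7.npz',**c); s=read_state(); print(s['tool_pos'],s['tcp_rot'],s['force'],s['finger_gap'])
im=c['img'].astype(int); m=(im[...,1]-im[...,0]>20)&(im[...,1]-im[...,2]>20)
for b in blobs(m,50): print(b,onz(c,b[0],.026).round(4))
E
```

```text
time: 12.85
tool_pos: [0.5325, 0.3613, 0.1988]
tcp_rot: [-2.222, -2.221, 0.003]
force: [0.2, 0.0, -0.6]
finger_gap: 0.7
time: 13.1
tool_pos: [0.5316, 0.3597, 0.196]
tcp_rot: [-2.223, -2.218, 0.011]
force: [-0.3, 0.1, 0.3]
finger_gap: 0.695
[0.53202421 0.35963581 0.1968902 ] [-2.22353721 -2.21823553  0.00887818] [ 0.65935845 -0.27138538 -0.21800491] 0.695950020381551
([246.9, 146.6], 781, [232, 131, 31, 32]) [0.4884 0.3305 0.026 ]
([280.7, 192.8], 664, [266, 179, 30, 29]) [0.5349 0.3634 0.026 ]
```

```bash
python3 -m creep '[[0,0,0,0.3,0.35,-5,-0.4],[0,0,0,0.3,0.35,-10,-0.4],[0,0,0,0.3,0.35,-14,-0.4],[0,0,0,0.3,0.35,-17,-0.4],[0,0,0,0.3,0.35,-18,-0.4],[0,0,0,0.3,0.35,-18.5,-0.4],[0,0,0,0.3,0.35,-18.5,-0.4]]'; python3 -m creep '[[0,0,0,0,0,0,0.2],[0,0,0,0,0,0,1],[0,0,0,0,0,0,1],[0,0,0,0,0,0,1],[0,0,0,0,0,0,1],[0,0,0,0,0,0,1]]'
```

```text
time: 14.02
tool_pos: [0.536, 0.3633, 0.0131]
tcp_rot: [-2.224, -2.218, 0.006]
force: [0.4, 0.5, -0.3]
finger_gap: 0.701
time: 14.78
tool_pos: [0.5375, 0.364, 0.0155]
tcp_rot: [2.223, 2.218, -0.001]
force: [-1.5, -0.4, 6.4]
finger_gap: 0.378
```

```bash
python3 -m creep '[[0,0,0,0,0,2,1],[0,0,0,0,0,6,1],[0,0,-0.1,0,0,11,1],[0,0,-0.25,0,-3,16,1],[0,0,-0.4,0,-7,17,1],[0,0,-0.55,0,-11,17,1],[0,0,-0.7,0,-16,17,1],[0,0,-0.85,0.3,-21,17,1],[0,0,-1.0,0.6,-26,17,1],[0,0,-1.15,0.7,-30,17,1]]'; python3 -m creep '[[0,0,-0.15,0,-4,0,1],[0,0,-0.29,0,-7.1,0,1],[0,0,-0.29,0,-7.1,0,1],[0,0,-0.29,0,-7.1,-5,1],[0,0,-0.29,0,-7.1,-10,1],[0,0,-0.29,0,-7.1,-13,1],[0,0,-0.29,0,-7.1,-14.2,1],[0,0,-0.29,0,-7.1,-14.2,1],[0,0,-0.29,0,-7.1,-14.2,1]]'
python3 - <<'E'
from h import *
c=save('wrist','w8.png'); np.savez('cam_w8.npz',**c); s=read_state(); print(s['tool_pos'],s['tcp_rot'],s['force'],s['finger_gap'])
E
```

```text
time: 16.02
tool_pos: [0.5447, 0.0621, 0.1869]
tcp_rot: [3.074, 0.643, 0.001]
force: [0.5, 0.5, 0.0]
finger_gap: 0.378
time: 17.15
tool_pos: [0.5464, -0.0088, 0.0469]
tcp_rot: [3.133, 0.193, 0.007]
force: [-0.4, -1.0, 0.3]
finger_gap: 0.382
[ 0.54645749 -0.008909    0.04694077] [3.13327056 0.1928468  0.00700603] [-0.09979388 -0.93374075 -1.17973011] 0.37622286275870004
```

View pics/w8.png

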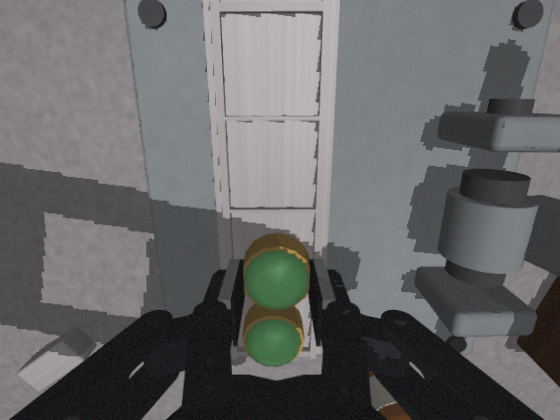

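```bash
python3 -m creep '[[0,0,0,-0.2,0.2,0,1],[0,0,0,-0.2,0.2,-0.6,1],[0,0,0,-0.2,0.2,-0.9,1],[0,0,0,-0.2,0.2,-1.0,1],[0,0,0,-0.2,0.2,-1.05,1],[0,0,0,-0.2,0.2,-1.05,1]]'
```

```text
time: 17.95
tool_pos: [0.544, -0.0069, 0.0365]
tcp_rot: [3.133, 0.193, 0.005]
force: [-2.6, 0.7, 4.0]
finger_gap: 0.38
```

```bash
python3 -m creep '[[0,0,0,0,0,0,0],[0,0,0,0,0,0,-0.2],[0,0,0,0,0,0,-0.4],[0,0,0,0,0,3,-0.4],[0,0,0,0,0,8,-0.4],[0,0,0,0,2,14,-0.4],[0,0,0,-1,5,17,-0.4],[0,0,0,-1,5,17,-0.4]]'
python3 - <<'E'
from h import *
c=save('wrist','w9.png'); np.savez('cam_w9.npz',**c); s=read_state(); print(s['tool_pos'],s['tcp_rot'],s['force'],s['finger_gap'])
t=save('top','top9.png'); np.savez('cam_top9.npz',**t)
for n,q in (('w',c),('t',t)):
  im=q['img'].astype(int); m=(im[...,1]-im[...,0]>20)&(im[...,1]-im[...,2]>20)
  for b in blobs(m,50): print(n,b,onz(q,b[0],.026).round(4),onz(q,b[0],.047).round(4))
E
```

```text
time: 18.95
tool_pos: [0.5359, 0.0445, 0.2103]
tcp_rot: [3.132, 0.197, 0.017]
force: [-0.4, 0.1, 0.4]
finger_gap: 0.697
[0.53465388 0.04353871 0.20780006] [3.13233388 0.19564674 0.01011161] [-0.66496683 -0.51291015 -0.64726551] 0.6990269538717179
w ([548.0, 253.2], 519, [534, 218, 26, 64]) [0.8627 0.0018 0.026 ] [0.8409 0.0098 0.047 ]
w ([276.1, 235.2], 608, [262, 222, 29, 27]) [ 0.5447 -0.0133  0.026 ] [ 0.5434 -0.0043  0.047 ]
w ([276.1, 276.2], 528, [263, 264, 27, 25]) [ 0.5513 -0.0649  0.026 ] [ 0.5495 -0.0526  0.047 ]
w ([513.6, 330.8], 593, [496, 297, 36, 70]) [ 0.8631 -0.1091  0.026 ] [ 0.8413 -0.0939  0.047 ]
w ([540.7, 351.9], 635, [521, 315, 39, 76]) [ 0.9136 -0.1384  0.026 ] [ 0.8885 -0.1213  0.047 ]
t ([303.0, 102.9], 632, [205, 99, 198, 9]) [0.9167 0.001  0.026 ] [0.9096 0.0018 0.047 ]
t ([303.2, 120.4], 614, [204, 117, 199, 8]) [ 8.657e-01 -6.000e-04  2.600e-02] [8.594e-01 2.000e-04 4.700e-02]
t ([322.8, 232.8], 60, [320, 228, 7, 10]) [ 0.5505 -0.0606  0.026 ] [ 0.5487 -0.0589  0.047 ]
t ([179.1, 251.6], 80, [174, 247, 11, 10]) [0.4891 0.3292 0.026 ] [0.4882 0.3252 0.047 ]
```

View pics/w9.png

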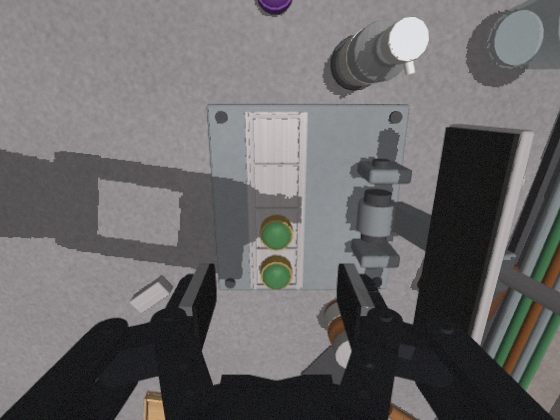

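Both medallions sit in their cells, at (0.543,-0.004) and (0.550,-0.053). Now the third, at (0.489, 0.330).

```bash
python3 -m creep '[[0,0,0.15,-0.5,3,0,-0.4],[0,0,0.3,-1,6,0,-0.4],[0,0,0.45,-1.5,9,0,-0.4],[0,0,0.6,-2,12,0,-0.4],[0,0,0.75,-2.5,15,0,-0.4],[0,0,0.9,-3,18,0,-0.4],[0,0,1.05,-3.5,21,0,-0.4],[0,0,1.2,-4,24,0,-0.4],[0,0,1.35,-4.5,27,0,-0.4],[0,0,1.44,-4.6,28.5,-1,-0.4]]'; python3 -m creep '[[0,0,0,0,0,0,-0.4],[0,0,0,0,0,0,-0.4]]'
python3 - <<'E'
from h import *
c=save('wrist','w10.png'); np.savez('cam_w10.npz',**c); s=read_state(); print(s['tool_pos'],s['tcp_rot'],s['force'],s['finger_gap'])
im=c['img'].astype(int); m=(im[...,1]-im[...,0]>20)&(im[...,1]-im[...,2]>20)
for b in blobs(m,50): print(b,onz(c,b[0],.026).round(4))
E
```

```text
time: 20.3
tool_pos: [0.4874, 0.3283, 0.1939]
tcp_rot: [-2.225, -2.217, -0.003]
force: [-0.5, -0.2, -0.8]
finger_gap: 0.698
time: 20.55
tool_pos: [0.487, 0.3269, 0.1922]
tcp_rot: [-2.227, -2.214, 0.003]
force: [0.3, -0.6, -0.5]
finger_gap: 0.699
[0.48738505 0.32704818 0.19292806] [-2.22722582e+00 -2.21456961e+00  5.16001786e-04] [-0.46506689 -0.33858952  0.56243625] 0.7010023551778147
([279.4, 190.5], 687, [265, 176, 30, 30]) [0.4876 0.33   0.026 ]
```

```bash
python3 -m creep '[[0,0,0,0.05,0.28,-5,-0.4],[0,0,0,0.05,0.28,-10,-0.4],[0,0,0,0.05,0.28,-14,-0.4],[0,0,0,0.05,0.28,-16.5,-0.4],[0,0,0,0.05,0.28,-17.8,-0.4],[0,0,0,0.05,0.28,-18.3,-0.4],[0,0,0,0.05,0.28,-18.3,-0.4]]'; python3 -m creep '[[0,0,0,0,0,0,0.2],[0,0,0,0,0,0,1],[0,0,0,0,0,0,1],[0,0,0,0,0,0,1],[0,0,0,0,0,0,1],[0,0,0,0,0,0,1]]'
```

```text
time: 21.48
tool_pos: [0.4887, 0.33, 0.0108]
tcp_rot: [-2.228, -2.214, -0.002]
force: [-1.4, 0.6, 1.1]
finger_gap: 0.7
time: 22.22
tool_pos: [0.49, 0.3305, 0.0127]
tcp_rot: [2.227, 2.214, 0.006]
force: [-0.1, -0.8, 5.4]
finger_gap: 0.388
```

```bash
python3 -m creep '[[0,0,0,0,0,2,1],[0,0,0,0,0,6,1],[0,0,-0.1,0,0,11,1],[0,0,-0.25,0.5,-3,16,1],[0,0,-0.4,1,-6,17,1],[0,0,-0.55,1.6,-9,17,1],[0,0,-0.7,2.2,-13,17,1],[0,0,-0.85,3,-17,17,1],[0,0,-1.0,4,-21,17,1],[0,0,-1.15,4.5,-25,17,1]]'; python3 -m creep '[[0,0,-0.15,0.3,-3,0,1],[0,0,-0.29,0.3,-4,0,1],[0,0,-0.29,0.3,-4,0,1],[0,0,-0.29,0.3,-4,-5,1],[0,0,-0.29,0.3,-4,-10,1],[0,0,-0.29,0.3,-4,-12.5,1],[0,0,-0.29,0.3,-4,-13.5,1],[0,0,-0.29,0.3,-4,-13.5,1],[0,0,-0.29,0.3,-4,-13.5,1]]'
python3 - <<'E'
from h import *
c=save('wrist','w11.png'); np.savez('cam_w11.npz',**c); s=read_state(); print(s['tool_pos'],s['tcp_rot'],s['force'],s['finger_gap'])
E
```

```text
time: 23.48
tool_pos: [0.5356, 0.0793, 0.1842]
tcp_rot: [3.073, 0.639, 0.008]
force: [0.7, 0.2, -0.6]
finger_gap: 0.385
time: 24.6
tool_pos: [0.5401, 0.0394, 0.0509]
tcp_rot: [3.131, 0.189, 0.012]
force: [0.0, -0.6, -1.7]
finger_gap: 0.382
[0.54013955 0.03936002 0.05098801] [3.13136097 0.18900334 0.01232168] [-0.74625405  0.3898324  -0.86512149] 0.3839452371695068
```

View pics/w11.png

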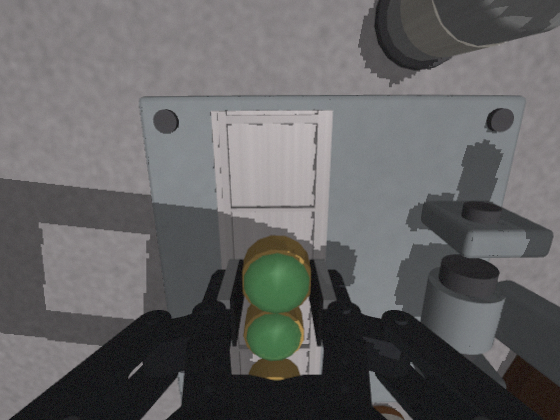

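```bash
python3 -m creep '[[0,0,0,-0.2,0.15,-0.5,1],[0,0,0,-0.2,0.15,-1.1,1],[0,0,0,-0.2,0.15,-1.5,1],[0,0,0,-0.2,0.15,-1.7,1],[0,0,0,-0.2,0.15,-1.7,1]]'; python3 -m creep '[[0,0,0,0,0,0,0],[0,0,0,0,0,0,-0.2],[0,0,0,0,0,0,-0.4],[0,0,0,0,0,3,-0.4],[0,0,0,0,0,8,-0.4],[0,0,0,0,0,14,-0.4],[0,0,0,-1,2,19,-0.4],[0,0,0,-1,4,19,-0.4],[0,0,0,-1,4,19,-0.4]]'
python3 - <<'E'
from h import *
c=save('wrist','w12.png'); np.savez('cam_w12.npz',**c); s=read_state(); print(s['tool_pos'],s['tcp_rot'],s['force'],s['finger_gap'])
t=save('top','top12.png'); np.savez('cam_top12.npz',**t)
for n,q in (('w',c),('t',t)):
  im=q['img'].astype(int); m=(im[...,1]-im[...,0]>20)&(im[...,1]-im[...,2]>20)
  for b in blobs(m,50): print(n,b,onz(q,b[0],.047).round(4))
E
```

```text
time: 25.28
tool_pos: [0.5381, 0.0408, 0.0338]
tcp_rot: [3.131, 0.189, 0.012]
force: [0.5, -0.2, -1.3]
finger_gap: 0.386
time: 26.4
tool_pos: [0.5282, 0.0816, 0.2246]
tcp_rot: [3.131, 0.192, 0.014]
force: [0.6, 0.1, -1.0]
finger_gap: 0.698
[0.52768164 0.08093838 0.22353338] [3.13079299 0.19086856 0.01111189] [-0.53799237 -0.31454465 -0.08132054] 0.6985366681192197
w ([537.8, 265.8], 954, [513, 204, 47, 116]) [0.8417 0.0235 0.047 ]
w ([279.2, 221.1], 580, [266, 208, 28, 27]) [0.5374 0.0431 0.047 ]
w ([279.3, 260.6], 503, [266, 249, 27, 24]) [ 0.5435 -0.004   0.047 ]
w ([279.2, 297.6], 442, [267, 287, 25, 22]) [ 0.5495 -0.0523  0.047 ]
w ([551.1, 318.7], 308, [540, 295, 20, 44]) [ 0.8888 -0.0458  0.047 ]
w ([501.8, 347.6], 232, [493, 333, 18, 31]) [ 0.842  -0.0952  0.047 ]
w ([526.7, 369.0], 251, [517, 353, 21, 34]) [ 0.8893 -0.1264  0.047 ]
t ([303.2, 102.9], 633, [205, 99, 198, 9]) [0.9096 0.0012 0.047 ]
t ([303.3, 120.3], 610, [204, 117, 199, 8]) [ 0.8597 -0.      0.047 ]
t ([321.5, 232.6], 83, [317, 228, 10, 10]) [ 0.5491 -0.0554  0.047 ]
t ([303.6, 234.4], 80, [299, 230, 10, 10]) [ 0.543  -0.0073  0.047 ]
```

View pics/w12.png

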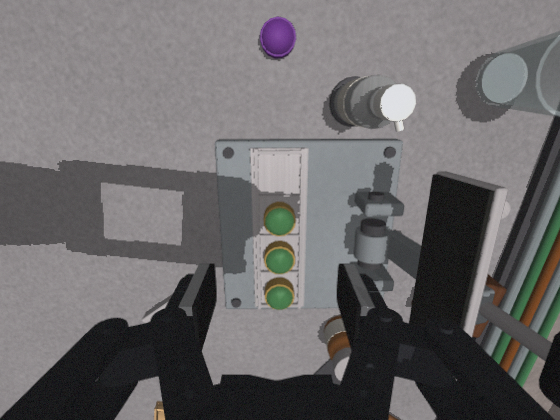

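All three sit in line in their cells, 48 mm apart. Now I'll move above the knob with the jaws turned along the nest y axis.

```bash
python3 -m creep '[[0,0,0.15,0,0,5,-0.4],[0,0,0.3,0,0,9.5,-0.4],[0,0,0.45,2,-0.5,9.5,-0.4],[0,0,0.6,4,-1,9.5,-0.4],[0,0,0.75,7,-1.5,9.5,-0.4],[0,0,0.9,10,-2,9.5,-0.4],[0,0,1.05,13,-3,9.5,-0.4],[0,0,1.2,16,-4,9.5,-0.4],[0,0,1.35,18.2,-4.1,9.5,-0.4],[0,0,1.5,18.2,-4.1,9.5,-0.4]]'; python3 -m creep '[[0,0,0.075,0,0,0,-0.4],[0,0,0.075,0,0,0,-0.4],[0,0,0.075,0,0,0,-0.4]]'
python3 - <<'E'
from h import *
c=save('wrist','w13.png'); np.savez('cam_w13.npz',**c); s=read_state(); print(s['tool_pos'],s['tcp_rot'],s['force'],s['finger_gap'])
r=s['tcp_rot']; print(2*np.arctan2(r[1],r[0]))
print(proj(c,[.7096,.04,.231]))
E
```

```text
time: 27.75
tool_pos: [0.7101, 0.0377, 0.3145]
tcp_rot: [-2.159, -2.277, -0.007]
force: [0.3, -0.1, -0.2]
finger_gap: 0.699
time: 28.12
tool_pos: [0.7099, 0.037, 0.3135]
tcp_rot: [-2.074, -2.354, -0.005]
force: [0.2, -0.6, -0.2]
finger_gap: 0.697
[0.70996428 0.0372383  0.31391265] [-2.07336894 -2.35456973 -0.00604565] [-0.08779033  1.02905497 -0.43834843] 0.7019109869787428
-4.58554726557741
[279.55322497 218.89269792]
```

View pics/w13.png

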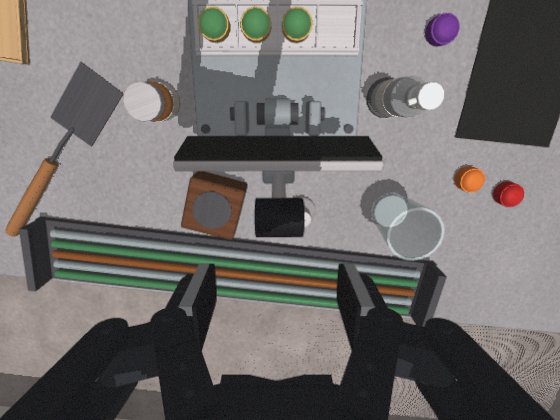

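The knob is at (280,217) in the view, matching the prediction. I'll descend and pinch it.

```bash
python3 -m creep '[[0,0,0,-0.04,0.28,-4,-0.4],[0,0,0,-0.04,0.28,-7,-0.4],[0,0,0,-0.04,0.28,-9,-0.4],[0,0,0,-0.04,0.28,-10,-0.4],[0,0,0,-0.04,0.28,-10.3,-0.4],[0,0,0,-0.04,0.28,-10.3,-0.4]]'; python3 -m creep '[[0,0,0,0,0,0,0],[0,0,0,0,0,0,1],[0,0,0,0,0,0,1],[0,0,0,0,0,0,1],[0,0,0,0,0,0,1],[0,0,0,0,0,0,1]]'
python3 - <<'E'
from h import *
c=save('wrist','w14.png'); s=read_state(); print(s['tool_pos'],s['tcp_rot'],s['force'],s['finger_gap'])
E
```

```text
time: 28.92
tool_pos: [0.7102, 0.04, 0.2121]
tcp_rot: [-2.074, -2.356, -0.008]
force: [0.2, 1.0, 0.5]
finger_gap: 0.7
time: 29.68
tool_pos: [0.7112, 0.0399, 0.214]
tcp_rot: [2.076, 2.358, 0.011]
force: [-0.9, 0.1, 5.0]
finger_gap: 0.413
[0.71119346 0.03987393 0.21394404] [2.07618518 2.35769555 0.01068873] [0.8267851  0.23729942 6.09283206] 0.41161052545474586
```

View pics/w14.png

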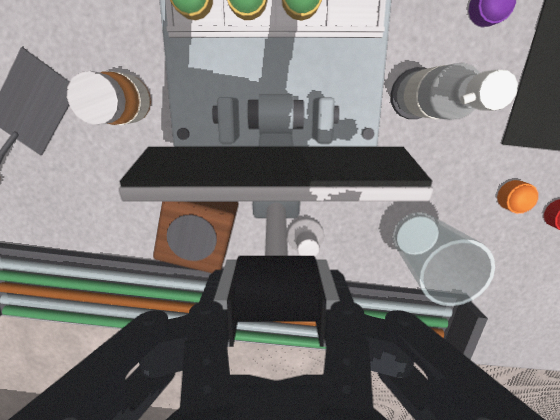

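Run:
```python
import numpy as np
f0=np.radians(21.4)
for d in range(0,106,7):
    a=f0-np.radians(d); dx=19.1*(np.sin(a)-np.sin(f0)); dz=19.1*(np.cos(a)-np.cos(f0))
    print(d,(dx*.992).round(2),(dx*.1267).round(2),dz.round(2))
```

```text
0 0.0 0.0 0.0
7 -2.2 -0.28 0.72
14 -4.47 -0.57 1.16
21 -6.78 -0.87 1.32
28 -9.09 -1.16 1.19
35 -11.37 -1.45 0.78
42 -13.58 -1.73 0.1
49 -15.69 -2.0 -0.86
56 -17.67 -2.26 -2.06
63 -19.49 -2.49 -3.5
70 -21.13 -2.7 -5.15
77 -22.55 -2.88 -6.99
84 -23.74 -3.03 -8.99
91 -24.67 -3.15 -11.13
98 -25.34 -3.24 -13.36
105 -25.74 -3.29 -15.65
```

First part: to 49 degrees.

```bash
python3 -m creep '[[0,0,0,-1.1,-0.14,0.4,1],[0,0,0,-2.2,-0.28,0.72,1],[0,0,0,-3.3,-0.42,0.97,1],[0,0,0,-4.47,-0.57,1.16,1],[0,0,0,-6.78,-0.87,1.32,1],[0,0,0,-9.09,-1.16,1.19,1],[0,0,0,-11.37,-1.45,0.78,1],[0,0,0,-13.58,-1.73,0.1,1],[0,0,0,-15.69,-2.0,-0.86,1],[0,0,0,-15.69,-2.0,-0.86,1]]'
python3 - <<'E'
from h import *
c=save('wrist','w15.png'); s=read_state(); print(s['tool_pos'],s['tcp_rot'],s['force'],s['finger_gap'])
s=save('scene','s15.png'); crop(s['img'],200,120,360,300,4,'s15c.png')
E
```

```text
time: 30.98
tool_pos: [0.5559, 0.0201, 0.2082]
tcp_rot: [2.072, 2.354, 0.019]
force: [1.9, 1.0, 7.9]
finger_gap: 0.412
[0.55620671 0.02014836 0.20839537] [2.07207439 2.35397527 0.01895943] [1.22879142 2.74467212 9.0467936 ] 0.41109544648917423
```

View pics/w15.png

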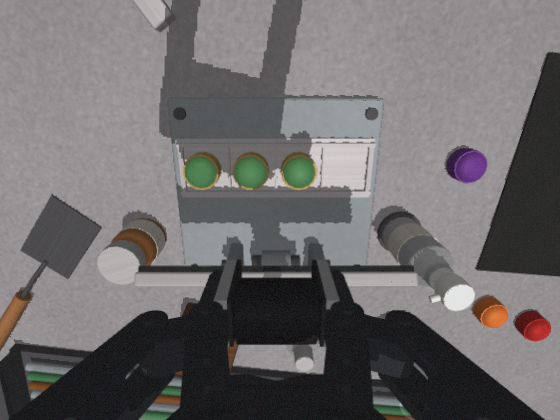

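View pics/s15c.png

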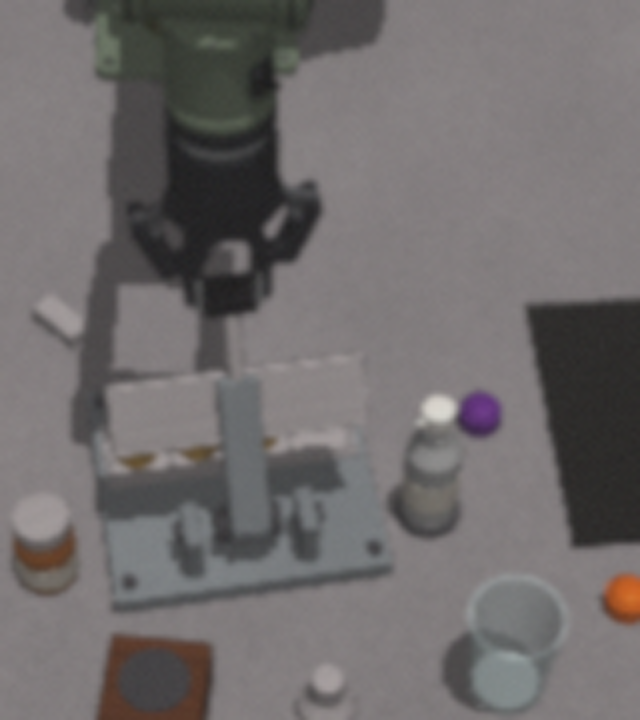

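The lever follows in the grip and the medallions stay in place. I'll continue towards the stop.

```bash
python3 -m creep '[[0,0,0,-1.1,-0.14,-0.7,1],[0,0,0,-2.2,-0.28,-1.5,1],[0,0,0,-4,-0.51,-2.95,1],[0,0,0,-5.65,-0.72,-4.6,1],[0,0,0,-7.05,-0.9,-6.45,1],[0,0,0,-8.25,-1.05,-8.45,1],[0,0,0,-9.17,-1.17,-10.57,1],[0,0,0,-9.84,-1.26,-12.8,1],[0,0,0,-10.1,-1.3,-13.8,1],[0,0,0,-10.1,-1.3,-13.8,1]]'
```

```text
time: 32.33
tool_pos: [0.4543, 0.0073, 0.0705]
tcp_rot: [2.074, 2.354, 0.017]
force: [-5.0, 1.4, 8.4]
finger_gap: 0.414
```

```bash
python3 -m creep '[[0,0,0,-0.05,0,-0.5,1],[0,0,0,-0.1,0,-0.9,1],[0,0,0,-0.1,0,-1.2,1],[0,0,0,-0.1,0,-1.2,1]]';  python3 -m creep '[[0,0,0,0,0,-0.3,1],[0,0,0,0,0,-0.3,1],[0,0,0,0,0,-0.3,1]]'
python3 - <<'E'
from h import *
c=save('wrist','w16.png'); s=read_state(); print(s['tool_pos'],s['tcp_rot'],s['force'],s['finger_gap'])
s=save('scene','s16.png'); crop(s['img'],200,120,360,300,4,'s16c.png')
E
```

```text
time: 32.83
tool_pos: [0.4523, 0.007, 0.0589]
tcp_rot: [2.074, 2.356, 0.015]
force: [-6.2, -1.6, 9.1]
finger_gap: 0.417
time: 33.2
tool_pos: [0.452, 0.007, 0.0568]
tcp_rot: [2.075, 2.355, 0.015]
force: [-5.3, -0.9, 9.9]
finger_gap: 0.411
[0.45202792 0.00698236 0.05687619] [2.07468991 2.35502601 0.01504852] [-5.07567813  0.44954578 11.29134634] 0.41390582107854595
```

View pics/s16c.png

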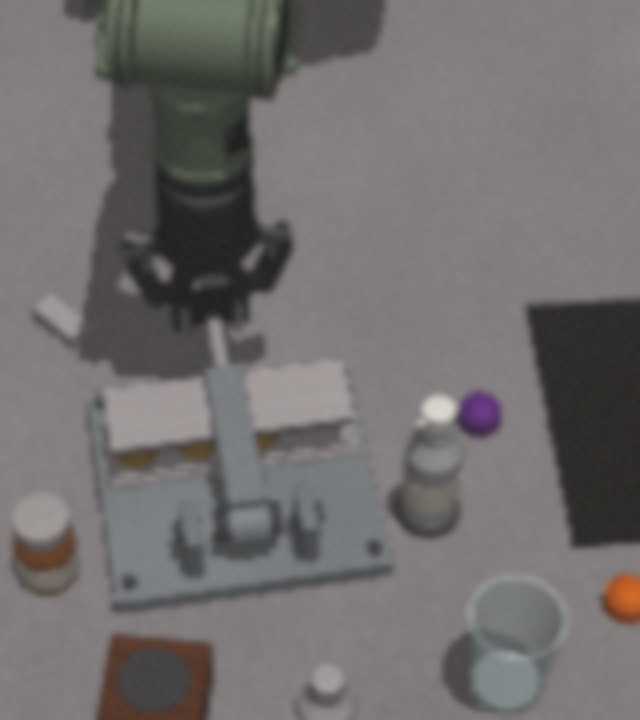

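View pics/w16.png

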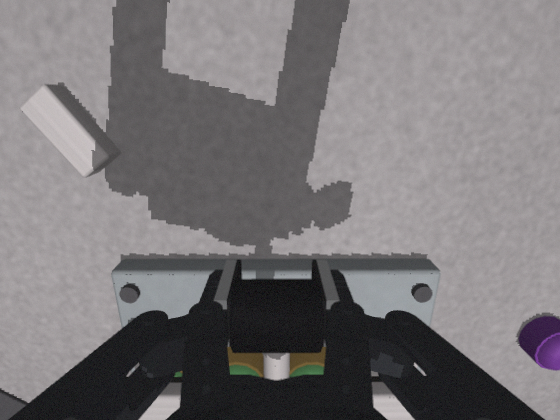

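```bash
python3 -m creep '[[0,0,0,0,0,-0.3,1],[0,0,0,0,0,-0.5,1],[0,0,0,0,0,-0.5,1],[0,0,0,0,0,-0.5,1]]'
```

```text
time: 33.8
tool_pos: [0.4515, 0.0069, 0.0526]
tcp_rot: [2.074, 2.356, 0.014]
force: [-5.3, -0.5, 9.6]
finger_gap: 0.408
```

```bash
python3 -m creep '[[0,0,0,0,0,-0.3,1],[0,0,0,0,0,-0.5,1],[0,0,0,0,0,-0.5,1],[0,0,0,0,0,-0.5,1]]'
python3 - <<'E'
from h import *
c=save('wrist','w17.png'); 
s=save('scene','s17.png'); crop(s['img'],200,120,360,300,4,'s17c.png')
E
```

```text
time: 34.3
tool_pos: [0.4511, 0.0069, 0.0483]
tcp_rot: [2.075, 2.355, 0.014]
force: [-4.5, -0.8, 7.8]
finger_gap: 0.412
```

View pics/w17.png

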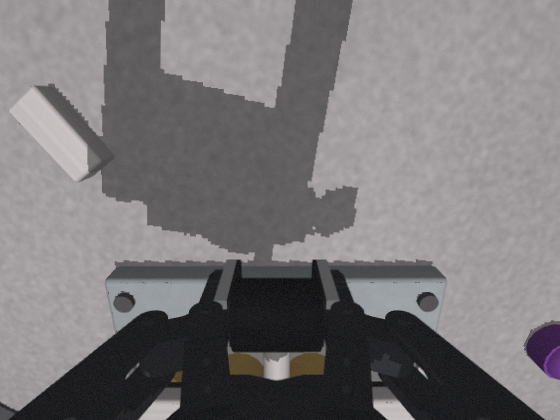

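View pics/s17c.png

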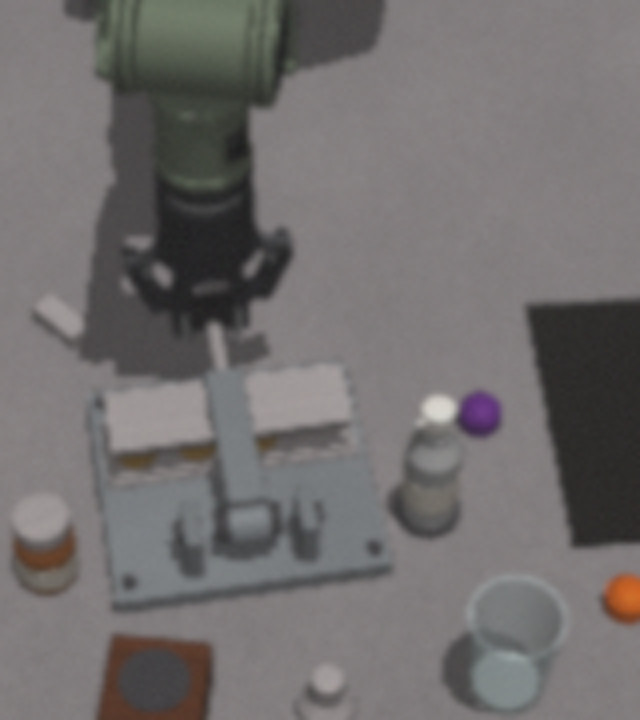

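```bash
python3 -m creep '[[0,0,0,0,0,-0.3,1],[0,0,0,0,0,-0.4,1],[0,0,0,0,0,-0.4,1]]'; python3 -m creep '[[0,0,0,0,0,-0.3,1],[0,0,0,0,0,-0.4,1],[0,0,0,0,0,-0.4,1]]'
```

```text
time: 34.78
tool_pos: [0.4509, 0.0068, 0.045]
tcp_rot: [2.076, 2.354, 0.014]
force: [-4.7, -0.0, 9.1]
finger_gap: 0.41
time: 35.15
tool_pos: [0.4507, 0.0068, 0.042]
tcp_rot: [2.077, 2.354, 0.014]
force: [-5.8, 0.4, 11.0]
finger_gap: 0.412
```

Run:
```python
from h import *
c=save('wrist','w18.png'); np.savez('cam_w18.npz',**c)
s=save('scene','s18.png'); np.savez('cam_s18.npz',**s)
n=np.array([.541,.0185]); yw=.127; X=np.array([np.cos(yw),np.sin(yw)]);Y=np.array([-X[1],X[0]])
im=s['img'][120:300,200:360,::-1].copy(); im=cv2.resize(im,None,fx=4,fy=4,interpolation=cv2.INTER_CUBIC)
for x,y,z,col in [(28,95,51,(0,0,255)),(28,-95,51,(0,0,255)),(-28,95,51,(0,0,255)),(-28,-95,51,(0,0,255)),(28,95,60,(0,255,0)),(28,-95,60,(0,255,0)),(-28,95,60,(0,255,0)),(-28,-95,60,(0,255,0))]:
    p=n+X*x/1e3+Y*y/1e3; u=(proj(s,[p[0],p[1],z/1e3])-[200,120]+.37)*4; cv2.circle(im,tuple(int(v) for v in u),3,col,-1)
cv2.imwrite('pics/s18c.png',im[200:600])
for z in (.06,.072): 
    for x in (-90,):
        for y in (-18,18):
            p=n+X*x/1e3+Y*y/1e3; print('knob end',z,proj(c,[p[0],p[1],z]))
```

```text
knob end 0.06 [237.15311547 297.95268802]
knob end 0.06 [316.36667094 297.62780346]
knob end 0.072 [233.97297388 314.77989606]
knob end 0.072 [319.8583341  314.41465741]
```

View pics/s18c.png

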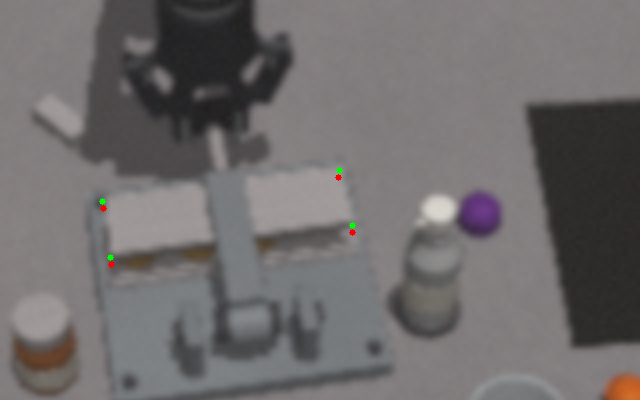

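View pics/w18.png

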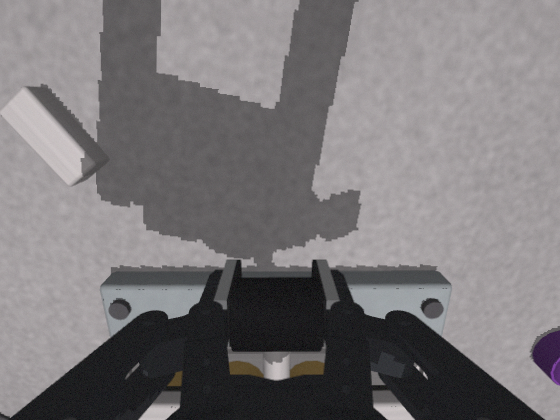

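Run:
```python
import cv2,numpy as np
L=[]
for k in (14,15,16,18):
    i=cv2.imread('pics/w%d.png'%k)[240:390,200:350]; i=np.clip(i.astype(float)*2.2+20,0,255).astype(np.uint8); L.append(cv2.resize(i,None,fx=2.6,fy=2,interpolation=cv2.INTER_CUBIC) if 0 else cv2.resize(i,None,fx=2,fy=2,interpolation=cv2.INTER_CUBIC))
cv2.imwrite('pics/cmp.png',np.vstack([np.hstack(L[:2]),np.hstack(L[2:])]))
```

```text
(no output)
```

View pics/cmp.png

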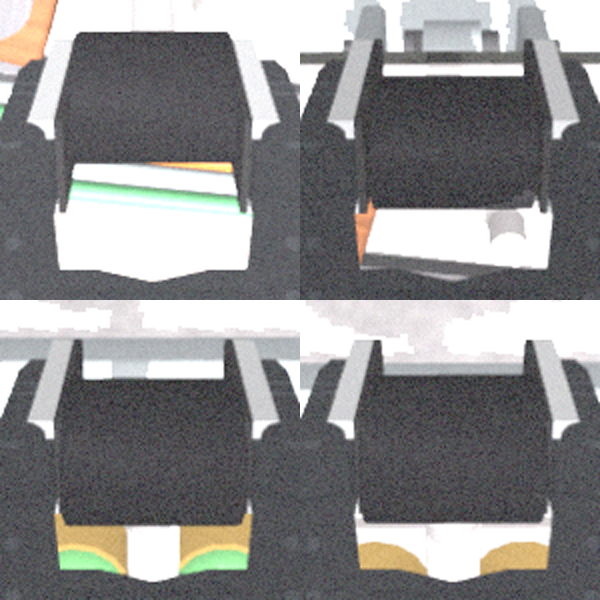

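Run:
```python
from h import *
for f,va,vb in (('cam_w18.npz',277.5,351),('cam_w18.npz',276.5,352)):
    c=load(f)
    o,a=ray(c,(277,va)); _,b=ray(c,(277,vb)); a/=np.linalg.norm(a);b/=np.linalg.norm(b)
    h=np.arccos(a@b)/2; m=(a+b)/np.linalg.norm(a+b); print(o+m*.015/np.sin(h), .015/np.sin(h))
    s=read_state(); print(s['tool_pos'])
```

```text
[0.45325967 0.00734254 0.06892562] 0.14361975038111596
[0.45073528 0.00681274 0.04205393]
[0.45098128 0.00703604 0.0719167 ] 0.13984736830128153
[0.45073528 0.00681274 0.04205393]
```

Sight lines to the knob's silhouette put it at z≈0.070, x≈0.452, and the stop is z 0.072. I'll press slightly more to check that the force rises, then hold.

```bash
python3 -m creep '[[0,0,0,0,0,-0.3,1],[0,0,0,0,0,-0.5,1],[0,0,0,0,0,-0.5,1]]'; python3 -m creep '[[0,0,0,0,0,-0.4,1],[0,0,0,0,0,-0.4,1],[0,0,0,0,0,-0.4,1],[0,0,0,0,0,-0.4,1]]'
```

```text
time: 35.62
tool_pos: [0.4506, 0.0068, 0.0406]
tcp_rot: [2.077, 2.354, 0.013]
force: [-16.3, 1.2, 34.1]
finger_gap: 0.413
time: 36.12
tool_pos: [0.4506, 0.0068, 0.0404]
tcp_rot: [2.078, 2.355, 0.012]
force: [-17.1, 1.2, 37.4]
finger_gap: 0.412
```

It is firmly at the stop (the force rose from 11 to 37 N). I'll hold for 1.25 s and then bring it back.

```bash
python3 -m creep '[[0,0,0,0,0,-0.2,1],[0,0,0,0,0,-0.2,1],[0,0,0,0,0,-0.2,1],[0,0,0,0,0,-0.2,1],[0,0,0,0,0,-0.2,1],[0,0,0,0,0,-0.2,1],[0,0,0,0,0,-0.2,1],[0,0,0,0,0,-0.2,1],[0,0,0,0,0,-0.2,1],[0,0,0,0,0,-0.2,1]]'
python3 - <<'E'
import numpy as np
f0=np.radians(21.4)
for d in range(105,-1,-7):
    a=f0-np.radians(d); b=f0-np.radians(105); dx=19.1*(np.sin(a)-np.sin(b)); dz=19.1*(np.cos(a)-np.cos(b))
    print(d,(dx*.992).round(2),(dx*.1267).round(2),dz.round(2))
E
```

```text
time: 37.38
tool_pos: [0.4506, 0.0068, 0.0412]
tcp_rot: [2.078, 2.355, 0.012]
force: [-12.6, -0.2, 25.5]
finger_gap: 0.413
105 0.0 0.0 0.0
98 0.4 0.05 2.3
91 1.07 0.14 4.53
84 2.01 0.26 6.66
77 3.2 0.41 8.66
70 4.62 0.59 10.5
63 6.25 0.8 12.15
56 8.07 1.03 13.59
49 10.05 1.28 14.8
42 12.16 1.55 15.75
35 14.37 1.84 16.44
28 16.65 2.13 16.84
21 18.96 2.42 16.97
14 21.27 2.72 16.81
7 23.54 3.01 16.37
0 25.74 3.29 15.65
```

```bash
python3 -m creep '[[0,0,0,0.2,0.02,1.2,1],[0,0,0,0.4,0.05,2.3,1],[0,0,0,1.07,0.14,4.53,1],[0,0,0,2.0,0.26,6.66,1],[0,0,0,3.2,0.41,8.66,1],[0,0,0,4.62,0.59,10.5,1],[0,0,0,6.25,0.8,12.15,1],[0,0,0,8.07,1.03,13.59,1],[0,0,0,10.05,1.28,14.8,1],[0,0,0,10.05,1.28,14.8,1]]'
python3 - <<'E'
from h import *
c=save('wrist','w19.png'); np.savez('cam_w19.npz',**c)
s=read_state(); print(s['tool_pos'],s['force'])
E
```

```text
time: 38.62
tool_pos: [0.5512, 0.0195, 0.1924]
tcp_rot: [2.077, 2.356, 0.01]
force: [-7.9, -0.1, 16.4]
finger_gap: 0.419
[0.55103043 0.01951515 0.19228672] [-6.95669917  0.58262582 16.40647644]
```

View pics/w19.png

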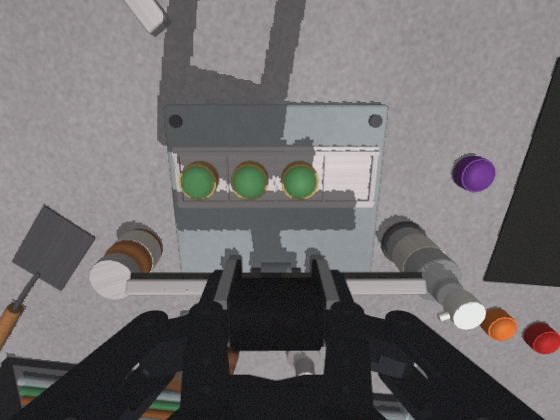

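```bash
python3 -m creep '[[0,0,0,1,0.13,0.4,1],[0,0,0,2.1,0.27,0.7,1],[0,0,0,4.3,0.56,1.3,1],[0,0,0,6.6,0.85,1.7,1],[0,0,0,8.9,1.14,1.85,1],[0,0,0,11.2,1.44,1.7,1],[0,0,0,13.5,1.73,1.25,1],[0,0,0,14.6,1.87,0.9,1],[0,0,0,15.5,1.98,0.55,1],[0,0,0,15.5,1.98,0.55,1]]'
python3 - <<'E'
from h import *
c=save('wrist','w20.png'); np.savez('cam_w20.npz',**c)
s=read_state(); print(s['tool_pos'],s['force'])
E
```

```text
time: 39.92
tool_pos: [0.7055, 0.0392, 0.2009]
tcp_rot: [2.078, 2.356, 0.007]
force: [-9.4, -1.7, 13.6]
finger_gap: 0.413
[0.70554565 0.03911657 0.20095262] [-9.2290638  -2.14164104 13.02583999]
```

View pics/w20.png

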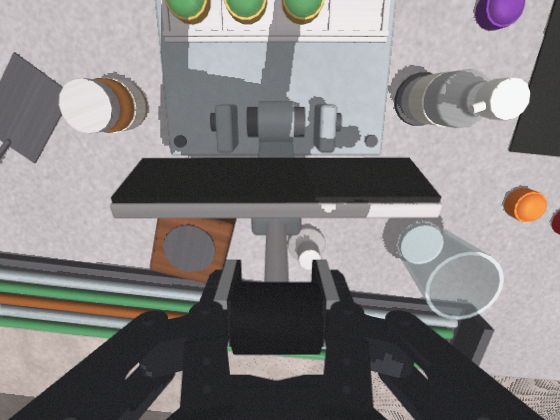

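```bash
python3 -m creep '[[0,0,0,0.3,0.04,-0.1,1],[0,0,0,0.3,0.04,-0.1,0.4],[0,0,0,0.3,0.04,-0.1,0],[0,0,0,0.3,0.04,-0.1,-0.4],[0,0,0,0.3,0.04,-0.1,-0.4],[0,0,0,0.3,0.04,4,-0.4],[0,0,0,0.3,0.04,9,-0.4],[0,0,0,0.3,0.04,12,-0.4],[0,0,0,-3,0,12,-0.4],[0,0,0,-6,0,12,-0.4]]'
python3 - <<'E'
from h import *
c=save('wrist','w21.png'); np.savez('cam_w21.npz',**c)
t=save('top','top21.png'); np.savez('cam_top21.npz',**t)
s=save('scene','s21.png'); np.savez('cam_s21.npz',**s)
crop(s['img'],200,170,400,310,4,'s21c.png')
s=read_state(); print(s['tool_pos'],s['tcp_rot'],s['force'])
for n,q in (('w',c),('t',t)):
  im=q['img'].astype(int); m=(im[...,1]-im[...,0]>20)&(im[...,1]-im[...,2]>20)
  for b in blobs(m,50): print(n,b,onz(q,b[0],.047).round(4))
E
```

```text
time: 41.22
tool_pos: [0.6454, 0.0392, 0.3214]
tcp_rot: [2.077, 2.355, 0.01]
force: [0.7, -0.4, 0.5]
finger_gap: 0.698
[0.64490675 0.0393963  0.32118662] [2.07746125 2.35577553 0.00866268] [ 0.32552782  0.78468161 -0.18833907]
w ([209.0, 80.7], 540, [197, 68, 25, 27]) [ 0.5497 -0.0544  0.047 ]
w ([248.9, 80.9], 526, [237, 68, 25, 27]) [ 0.544  -0.0062  0.047 ]
w ([287.6, 80.6], 509, [276, 68, 25, 26]) [0.5378 0.0404 0.047 ]
w ([116.0, 282.6], 775, [59, 274, 117, 19]) [ 0.8494 -0.1778  0.047 ]
w ([230.3, 295.2], 189, [216, 291, 29, 9]) [ 0.8496 -0.0049  0.047 ]
w ([308.9, 303.7], 366, [268, 299, 71, 11]) [0.8499 0.1165 0.047 ]
w ([108.3, 308.1], 597, [62, 300, 95, 16]) [ 0.8973 -0.1919  0.047 ]
w ([278.1, 326.1], 836, [211, 316, 136, 20]) [0.8974 0.0747 0.047 ]
t ([302.8, 102.9], 636, [205, 99, 198, 9]) [0.9096 0.0023 0.047 ]
t ([231.6, 118.4], 170, [204, 117, 56, 4]) [0.8596 0.1986 0.047 ]
t ([365.4, 122.0], 226, [327, 120, 76, 5]) [ 0.8598 -0.1725  0.047 ]
```

View pics/w21.png

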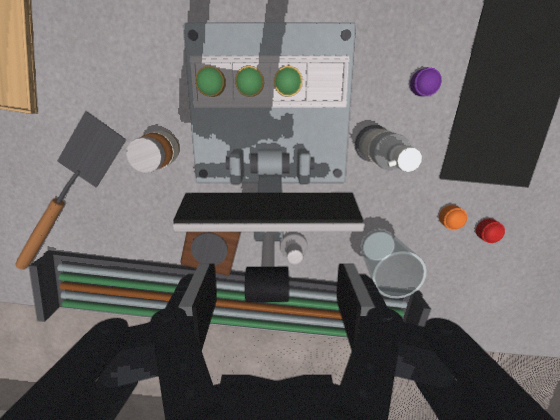

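View pics/s21c.png

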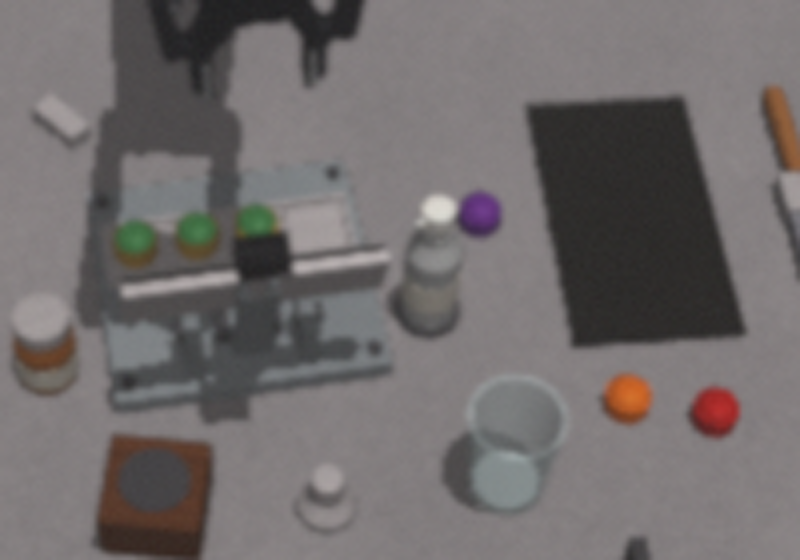

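The lever is back at its initial home position, and the medallions are still seated. Next I'll unload, starting with the right-hand cell.

```bash
python3 -m creep '[[0,0,-0.15,-2,-1,0,-0.4],[0,0,-0.31,-4,-2,0,-0.4],[0,0,-0.47,-6,-4,0,-0.4],[0,0,-0.63,-8,-6,0,-0.4],[0,0,-0.79,-9.5,-8,-2,-0.4],[0,0,-0.95,-9.5,-9.3,-5,-0.4],[0,0,-1.11,-9.5,-9.3,-8,-0.4],[0,0,-1.27,-9.5,-9.3,-11,-0.4],[0,0,-1.43,-9.5,-9.3,-14,-0.4],[0,0,-1.57,-9.5,-9.3,-15,-0.4]]'; python3 -m creep '[[0,0,0,0,0,0,-0.4],[0,0,0,0,0,0,-0.4]]'
python3 - <<'E'
from h import *
c=save('wrist','w22.png'); np.savez('cam_w22.npz',**c); s=read_state(); print(s['tool_pos'],s['tcp_rot'],s['force'],s['finger_gap'])
im=c['img'].astype(int); m=(im[...,1]-im[...,0]>20)&(im[...,1]-im[...,2]>20)
for b in blobs(m,50): print(b,onz(c,b[0],.047).round(4))
E
```

```text
time: 42.62
tool_pos: [0.5495, -0.0535, 0.1686]
tcp_rot: [3.133, 0.19, 0.0]
force: [-0.5, 0.3, 0.1]
finger_gap: 0.697
time: 42.88
tool_pos: [0.5505, -0.0537, 0.1689]
tcp_rot: [3.132, 0.193, 0.002]
force: [0.7, -0.5, 0.8]
finger_gap: 0.704
[ 0.55060248 -0.05379203  0.1693126 ] [3.13202810e+00 1.92496475e-01 2.80009210e-03] [ 0.75377396 -0.1479292   0.2702319 ] 0.699607096827928
([275.1, 84.1], 1275, [256, 64, 39, 42]) [0.5378 0.0409 0.047 ]
([275.4, 145.5], 1056, [257, 127, 37, 38]) [ 0.5437 -0.0057  0.047 ]
([275.5, 201.7], 902, [258, 186, 35, 33]) [ 0.5497 -0.0536  0.047 ]
([538.4, 338.4], 836, [514, 285, 46, 100]) [ 0.839  -0.1678  0.047 ]
([552.6, 390.6], 230, [544, 371, 16, 34]) [ 0.8854 -0.2358  0.047 ]
```

```bash
python3 -m creep '[[0,0,0,-0.05,0,-5,-0.4],[0,0,0,-0.05,0,-9,-0.4],[0,0,0,-0.05,0,-11.5,-0.4],[0,0,0,-0.05,0,-12.7,-0.4],[0,0,0,-0.05,0,-13.4,-0.4],[0,0,0,-0.05,0,-13.4,-0.4]]'; python3 -m creep '[[0,0,0,0,0,0,0.2],[0,0,0,0,0,0,1],[0,0,0,0,0,0,1],[0,0,0,0,0,0,1],[0,0,0,0,0,0,1],[0,0,0,0,0,0,1]]'
```

```text
time: 43.68
tool_pos: [0.5508, -0.054, 0.036]
tcp_rot: [3.132, 0.193, 0.005]
force: [0.2, 0.0, 0.3]
finger_gap: 0.699
time: 44.42
tool_pos: [0.5519, -0.0543, 0.0379]
tcp_rot: [3.131, 0.193, 0.008]
force: [-1.3, -0.2, 4.7]
finger_gap: 0.369
```

```bash
python3 -m creep '[[0,0,0,-0.1,0,0,0],[0,0,0,-0.1,0,0,-0.3],[0,0,0,-0.1,0,-0.3,-0.3],[0,0,0,-0.1,0,-0.55,-0.3],[0,0,0,-0.1,0,-0.55,0.2],[0,0,0,-0.1,0,-0.55,1],[0,0,0,-0.1,0,-0.55,1],[0,0,0,-0.1,0,-0.55,1],[0,0,0,-0.1,0,-0.55,1]]'
```

```text
time: 45.55
tool_pos: [0.5511, -0.0543, 0.0324]
tcp_rot: [3.131, 0.193, 0.009]
force: [-0.0, -0.2, 0.8]
finger_gap: 0.387
```

```bash
python3 -m creep '[[0,0,0,0,0,2,1],[0,0,0,0,0,7,1],[0,0,0,0,-2,12,1],[0,0,0,0.2,-7,15,1],[0,0,0,0.4,-12,15,1],[0,0,0,0.6,-17,15,1],[0,0,0,0.8,-22,15,1],[0,0,0,0.9,-26,15,1],[0,0,0,0.9,-27.3,15,1],[0,0,0,0.9,-27.3,15,1]]'
python3 - <<'E'
from h import *
c=save('wrist','w23.png'); np.savez('cam_w23.npz',**c); s=read_state(); print(s['tool_pos'],s['tcp_rot'],s['force'],s['finger_gap'])
t=load('cam_top6.npz'); crop(t['img'],390,195,480,315,5,'tray_t.png')
E
```

```text
time: 46.8
tool_pos: [0.5596, -0.3273, 0.1817]
tcp_rot: [3.132, 0.191, 0.008]
force: [0.4, -0.3, -1.3]
finger_gap: 0.39
[ 0.55975864 -0.32622842  0.18173801] [3.13244246 0.19326489 0.00742491] [-0.72921829 -0.64400176 -0.71624667] 0.3863555372327799
```

View pics/w23.png

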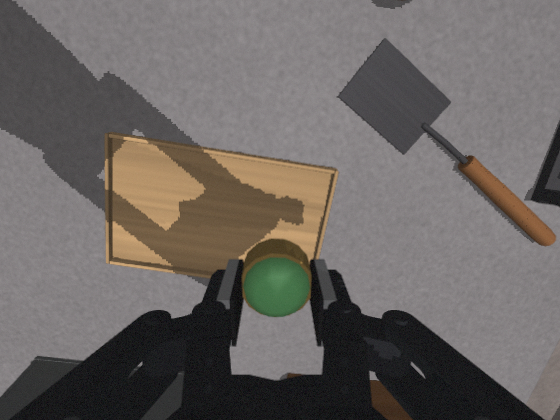

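View pics/tray_t.png

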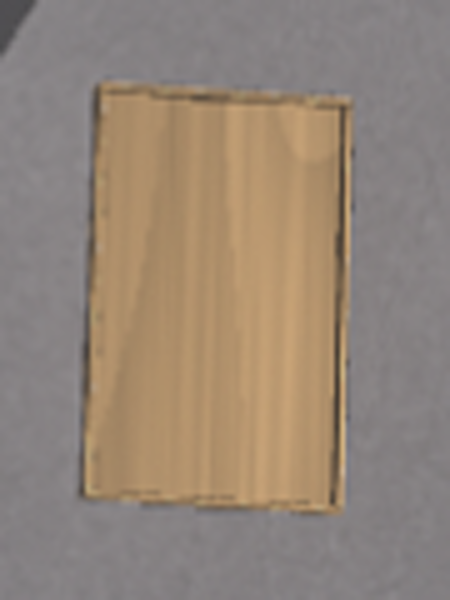

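Run:
```python
from h import *
c=load('cam_w23.npz');t=load('cam_top6.npz')
P=[onz(t,(390+x/5-.4,195+y/5-.4),.014) for x,y in [(100,87),(350,102),(343,512),(85,497)]]
print(np.round(P,4).tolist(),np.mean(P,0))
for u in [(107,134),(337,171),(108,263)]: print(onz(c,u,.014).round(4))
```

```text
[[0.6156, -0.3022, 0.014], [0.6108, -0.4422, 0.014], [0.385, -0.4348, 0.014], [0.39, -0.293, 0.014]] [ 0.50035065 -0.36804935  0.014     ]
[ 0.3934 -0.2935  0.014 ]
[ 0.6175 -0.3026  0.014 ]
[ 0.3876 -0.4331  0.014 ]
```

```bash
python3 -m creep '[[0,0,0,0.2,-0.75,-5,1],[0,0,0,0.2,-0.75,-10,1],[0,0,0,0.2,-0.75,-13.5,1],[0,0,0,0.2,-0.75,-15.5,1],[0,0,0,0.2,-0.75,-16.2,1],[0,0,0,0.2,-0.75,-16.6,1],[0,0,0,0.2,-0.75,-16.6,1]]'; python3 -m creep '[[0,0,0,0,0,-0.2,1],[0,0,0,0,0,-0.2,1]]'
```

```text
time: 47.72
tool_pos: [0.5628, -0.3343, 0.0172]
tcp_rot: [3.131, 0.193, 0.01]
force: [0.6, 1.0, -0.7]
finger_gap: 0.387
time: 47.98
tool_pos: [0.5632, -0.3348, 0.0161]
tcp_rot: [3.13, 0.193, 0.012]
force: [-0.1, 0.3, -0.8]
finger_gap: 0.382
```

```bash
python3 -m creep '[[0,0,0,0,0,-0.2,1],[0,0,0,0,0,-0.3,1],[0,0,0,0,0,-0.3,1]]'
```

```text
time: 48.35
tool_pos: [0.563, -0.3347, 0.0128]
tcp_rot: [3.13, 0.193, 0.012]
force: [0.1, 0.1, -0.1]
finger_gap: 0.385
```

```bash
python3 -m creep '[[0,0,0,0,0,0,0.1],[0,0,0,0,0,0,-0.1],[0,0,0,0,0,0,-0.35],[0,0,0,0,0,0,-0.35],[0,0,0,0,0,3,-0.35],[0,0,0,0,0,8,-0.35],[0,0,0,0,2,13,-0.4],[0,0,0,0,6,16,-0.4],[0,0,0,-0.5,11,16,-0.4],[0,0,0,-1,16,16,-0.4]]'
python3 - <<'E'
from h import *
c=save('wrist','w24.png'); np.savez('cam_w24.npz',**c); s=read_state(); print(s['tool_pos'],s['tcp_rot'],s['force'],s['finger_gap'])
t=save('top','top24.png'); np.savez('cam_top24.npz',**t)
im=t['img'].astype(int); m=(im[...,1]-im[...,0]>20)&(im[...,1]-im[...,2]>20)
for b in blobs(m,20): print(b,onz(t,b[0],.028).round(4),onz(t,b[0],.047).round(4))
crop(t['img'],230,180,480,320,3.2,'top24c.png')
E
```

```text
time: 49.6
tool_pos: [0.5532, -0.1736, 0.1738]
tcp_rot: [3.129, 0.192, 0.015]
force: [-0.1, 0.5, 0.2]
finger_gap: 0.702
[ 0.55169142 -0.16673437  0.17286979] [-3.13484874 -0.19899831 -0.00999599] [-1.74138     3.87397068 -0.20846402] 0.6980423377731316
([303.0, 102.9], 633, [205, 99, 198, 9]) [0.9161 0.0011 0.028 ] [0.9096 0.0018 0.047 ]
([303.2, 120.4], 614, [204, 117, 199, 8]) [ 8.651e-01 -5.000e-04  2.800e-02] [8.594e-01 2.000e-04 4.700e-02]
([285.7, 236.1], 84, [281, 231, 10, 11]) [0.5387 0.0406 0.028 ] [0.5372 0.0408 0.047 ]
([303.4, 234.4], 83, [299, 230, 10, 10]) [ 0.5446 -0.0076  0.028 ] [ 0.543  -0.0067  0.047 ]
```

View pics/top24c.png

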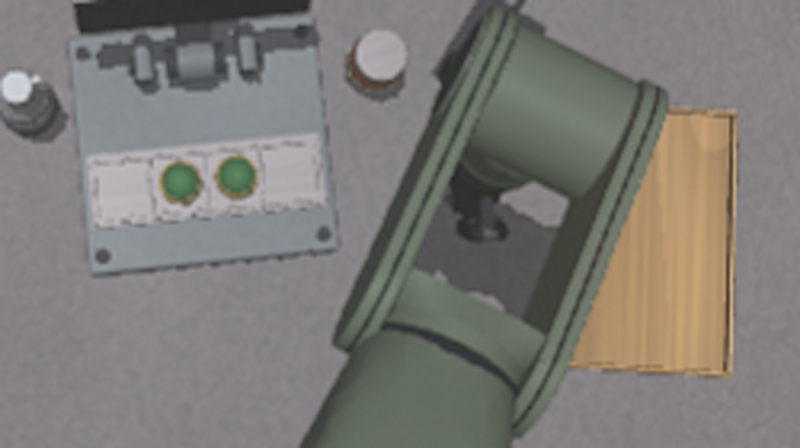

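```bash
python3 -m creep '[[0,0,0,-0.2,5,0,-0.4],[0,0,0,-0.5,10,0,-0.4],[0,0,0,-0.8,14,0,-0.4],[0,0,0,-0.8,16.1,0,-0.4],[0,0,0,-0.8,16.1,-4,-0.4],[0,0,0,-0.8,16.1,-7,-0.4],[0,0,0,-0.8,16.1,-8,-0.4],[0,0,0,-0.8,16.1,-8,-0.4]]'
python3 - <<'E'
from h import *
c=save('wrist','w25.png'); np.savez('cam_w25.npz',**c); s=read_state(); print(s['tool_pos'],s['tcp_rot'],s['force'],s['finger_gap'])
im=c['img'].astype(int); m=(im[...,1]-im[...,0]>20)&(im[...,1]-im[...,2]>20)
for b in blobs(m,100): print(b,onz(c,b[0],.047).round(4))
E
```

```text
time: 50.7
tool_pos: [0.544, -0.0092, 0.0925]
tcp_rot: [3.132, 0.2, 0.009]
force: [-0.1, -0.9, 0.4]
finger_gap: 0.7
[ 0.54488809 -0.00928275  0.09349126] [3.13190802 0.20002382 0.01193428] [-0.37199161 -0.00261871 -0.39971097] 0.7015014765467489
([276.7, 157.3], 2044, [252, 132, 51, 52]) [0.5377 0.0422 0.047 ]
([276.5, 231.0], 1648, [253, 209, 48, 45]) [ 0.5435 -0.0044  0.047 ]
```

Shift (-0.1, +0.35), down to z ≈ 0.033.

```bash
python3 -m creep '[[0,0,0,-0.1,0.35,-1.5,-0.4],[0,0,0,-0.1,0.35,-3.5,-0.4],[0,0,0,-0.1,0.35,-5,-0.4],[0,0,0,-0.1,0.35,-6.1,-0.4],[0,0,0,-0.1,0.35,-6.1,-0.4],[0,0,0,-0.1,0.35,-6.1,0.1],[0,0,0,-0.1,0.35,-6.1,1],[0,0,0,-0.1,0.35,-6.1,1],[0,0,0,-0.1,0.35,-6.1,1],[0,0,0,-0.1,0.35,-6.1,1]]'; python3 -m creep '[[0,0,0,0,0,0,1],[0,0,0,0,0,0,1]]'
```

```text
time: 52.0
tool_pos: [0.5449, -0.0059, 0.0336]
tcp_rot: [3.131, 0.2, 0.015]
force: [-1.4, 0.6, 5.6]
finger_gap: 0.383
time: 52.25
tool_pos: [0.5449, -0.0059, 0.0337]
tcp_rot: [3.131, 0.2, 0.015]
force: [-0.8, 0.2, 3.1]
finger_gap: 0.387
```

```bash
python3 -m creep '[[0,0,0,0,0,2,1],[0,0,0,0,0,7,1],[0,0,0,0,-3,12,1],[0,0,0,-0.5,-8,13,1],[0,0,0,-1,-13,13,1],[0,0,0,-2,-18,13,1],[0,0,0,-3,-23,13,1],[0,0,0,-4,-28,13,1],[0,0,0,-4.5,-33,13,1],[0,0,0,-4.5,-37,13,1]]'; python3 -m creep '[[0,0,0,0,-2.6,0,1],[0,0,0,0,-2.6,0,1],[0,0,0,0,-2.6,0,1]]'
python3 - <<'E'
from h import *
c=save('wrist','w26.png'); np.savez('cam_w26.npz',**c); s=read_state(); print(s['tool_pos'],s['tcp_rot'],s['force'],s['finger_gap'])
im=c['img'].astype(int); m=(im[...,1]-im[...,0]>20)&(im[...,1]-im[...,2]>20)
for b in blobs(m,100): print(b,onz(c,b[0],.028).round(4))
E
```

```text
time: 53.5
tool_pos: [0.4989, -0.3777, 0.1628]
tcp_rot: [3.132, 0.198, 0.014]
force: [0.3, 0.4, -0.8]
finger_gap: 0.389
time: 53.88
tool_pos: [0.4985, -0.4026, 0.1618]
tcp_rot: [3.134, 0.198, 0.012]
force: [-0.1, 0.1, -1.4]
finger_gap: 0.385
[ 0.4987074  -0.40227517  0.16206902] [3.13398828 0.19915048 0.01276889] [-0.32650755  0.20268835 -1.05392786] 0.3833699949057158
([358.7, 131.5], 995, [341, 114, 36, 36]) [ 0.5611 -0.3352  0.028 ]
([276.3, 284.3], 2966, [244, 256, 65, 58]) [ 0.5105 -0.4909  0.028 ]
```

View pics/w26.png

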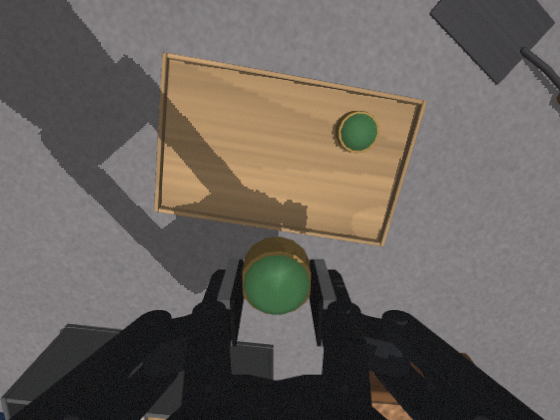

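Medallion 1 stands upright in the tray at (358,131), and the second is over its place. I'll lower it.

```bash
python3 - <<'E'
from h import *
c=load('cam_w26.npz'); P=[onz(c,u,.014) for u in [(164,54),(424,101),(383,244),(156,210)]]; print(np.round(P,3).tolist(),np.mean(P,0))
E
python3 -m creep '[[0,0,0,0.1,0,-5,1],[0,0,0,0.1,0,-9,1],[0,0,0,0.1,0,-12,1],[0,0,0,0.1,0,-13.6,1],[0,0,0,0.1,0,-14.2,1],[0,0,0,0.1,0,-14.6,1],[0,0,0,0.1,0,-14.6,1]]'
```

```text
[[0.392, -0.294, 0.014], [0.616, -0.303, 0.014], [0.612, -0.441, 0.014], [0.387, -0.432, 0.014]] [ 0.50176806 -0.36768625  0.014     ]
time: 54.8
tool_pos: [0.5003, -0.4029, 0.0171]
tcp_rot: [3.133, 0.199, 0.015]
force: [-0.3, 0.6, -0.7]
finger_gap: 0.384
```

```bash
python3 -m creep '[[0,0,0,0,0,-0.15,1],[0,0,0,0,0,-0.3,1],[0,0,0,0,0,-0.3,1],[0,0,0,0,0,-0.3,1]]'; python3 -m creep '[[0,0,0,0,0,0,0.1],[0,0,0,0,0,0,-0.1],[0,0,0,0,0,0,-0.35],[0,0,0,0,0,0,-0.35],[0,0,0,0,0,3,-0.35],[0,0,0,0,0,8,-0.35],[0,0,0,0.5,3,13,-0.4],[0,0,0,1,8,16,-0.4],[0,0,0,1.5,13,16,-0.4],[0,0,0,2,18,16,-0.4]]'
python3 - <<'E'
from h import *
s=read_state(); print(s['tool_pos'],s['tcp_rot'],s['force'],s['finger_gap'])
t=save('top','top27.png'); np.savez('cam_top27.npz',**t)
im=t['img'].astype(int); m=(im[...,1]-im[...,0]>20)&(im[...,1]-im[...,2]>20)
for b in blobs(m,20): print(b,onz(t,b[0],.028).round(4),onz(t,b[0],.047).round(4))
E
```

```text
time: 55.3
tool_pos: [0.5003, -0.4028, 0.0141]
tcp_rot: [3.133, 0.199, 0.014]
force: [0.5, -1.2, -2.1]
finger_gap: 0.383
time: 56.55
tool_pos: [0.5207, -0.2216, 0.1752]
tcp_rot: [3.132, 0.198, 0.017]
force: [0.7, 0.7, 0.1]
finger_gap: 0.701
[ 0.52066201 -0.22163362  0.17519337] [3.13152346 0.19836392 0.01739372] [0.69860065 0.74438253 0.05123338] 0.700858526242088
([302.9, 102.9], 640, [205, 99, 198, 9]) [0.9161 0.0013 0.028 ] [0.9096 0.0021 0.047 ]
([302.8, 120.3], 616, [204, 117, 199, 8]) [8.654e-01 6.000e-04 2.800e-02] [0.8596 0.0013 0.047 ]
([285.6, 236.1], 83, [281, 231, 10, 11]) [0.5387 0.0409 0.028 ] [0.5372 0.0411 0.047 ]
```

```bash
python3 -m creep '[[0,0,0,0.3,5,0,-0.4],[0,0,0,0.6,10,0,-0.4],[0,0,0,0.9,15,0,-0.4],[0,0,0,1.2,20,0,-0.4],[0,0,0,1.6,24,0,-0.4],[0,0,0,1.6,26.4,0,-0.4],[0,0,0,1.6,26.4,-4,-0.4],[0,0,0,1.6,26.4,-7,-0.4],[0,0,0,1.6,26.4,-8,-0.4],[0,0,0,1.6,26.4,-8,-0.4]]'
python3 - <<'E'
from h import *
c=save('wrist','w28.png'); np.savez('cam_w28.npz',**c); s=read_state(); print(s['tool_pos'],s['tcp_rot'],s['force'],s['finger_gap'])
im=c['img'].astype(int); m=(im[...,1]-im[...,0]>20)&(im[...,1]-im[...,2]>20)
for b in blobs(m,100): print(b,onz(c,b[0],.047).round(4))
E
```

```text
time: 57.85
tool_pos: [0.5362, 0.049, 0.094]
tcp_rot: [-3.132, -0.205, -0.013]
force: [-0.8, 0.1, -0.0]
finger_gap: 0.697
[0.53713466 0.04888047 0.09506481] [-3.13191485 -0.20458211 -0.01701816] [-0.02152208  0.28553806 -1.18645208] 0.7004597600970146
([276.8, 245.3], 1572, [254, 224, 47, 44]) [0.5374 0.0435 0.047 ]
```

```bash
python3 -m creep '[[0,0,0,0.05,-0.6,-1,-0.4],[0,0,0,0.05,-0.6,-3.5,-0.4],[0,0,0,0.05,-0.6,-5,-0.4],[0,0,0,0.05,-0.6,-6.2,-0.4],[0,0,0,0.05,-0.6,-6.2,-0.4],[0,0,0,0.05,-0.6,-6.2,0.1],[0,0,0,0.05,-0.6,-6.2,1],[0,0,0,0.05,-0.6,-6.2,1],[0,0,0,0.05,-0.6,-6.2,1],[0,0,0,0.05,-0.6,-6.2,1]]'; python3 -m creep '[[0,0,0,0,0,0,1],[0,0,0,0,0,0,1]]'
```

```text
time: 59.15
tool_pos: [0.5386, 0.0428, 0.0343]
tcp_rot: [-3.132, -0.205, -0.02]
force: [-1.2, -0.8, 6.2]
finger_gap: 0.38
time: 59.4
tool_pos: [0.5387, 0.0429, 0.0343]
tcp_rot: [-3.132, -0.205, -0.021]
force: [0.2, -0.7, 0.8]
finger_gap: 0.384
```

```bash
python3 -m creep '[[0,0,0,0,0,2,1],[0,0,0,0,0,7,1],[0,0,0,-1,-3,12,1],[0,0,0,-2,-8,13,1],[0,0,0,-3.3,-13,13,1],[0,0,0,-4.6,-18,13,1],[0,0,0,-6,-23,13,1],[0,0,0,-7.2,-28,13,1],[0,0,0,-8.5,-33,13,1],[0,0,0,-9.5,-37,13,1]]'; python3 -m creep '[[0,0,0,0,-0.6,0,1],[0,0,0,0,-0.6,0,1],[0,0,0,0,-0.6,0,1]]'
python3 - <<'E'
from h import *
c=save('wrist','w29.png'); np.savez('cam_w29.npz',**c); s=read_state(); print(s['tool_pos'],s['tcp_rot'],s['force'],s['finger_gap'])
im=c['img'].astype(int); m=(im[...,1]-im[...,0]>20)&(im[...,1]-im[...,2]>20)
for b in blobs(m,100): print(b,onz(c,b[0],.028).round(4))
E
```

```text
time: 60.65
tool_pos: [0.4427, -0.3288, 0.1637]
tcp_rot: [-3.132, -0.203, -0.02]
force: [1.0, -0.9, -0.9]
finger_gap: 0.383
time: 61.02
tool_pos: [0.4428, -0.3334, 0.1633]
tcp_rot: [-3.131, -0.205, -0.019]
force: [0.5, 0.3, -0.8]
finger_gap: 0.379
[ 0.44295811 -0.33335094  0.16346672] [-3.13086325 -0.2054648  -0.01963397] [ 0.75322765  0.23527945 -0.0043158 ] 0.379099128792631
([399.7, 214.5], 770, [384, 200, 32, 30]) [ 0.5603 -0.3339  0.028 ]
([276.3, 285.7], 2945, [245, 257, 64, 59]) [ 0.4561 -0.4232  0.028 ]
([329.2, 263.2], 134, [317, 257, 21, 14]) [ 0.5041 -0.3919  0.028 ]
```

View pics/w29.png

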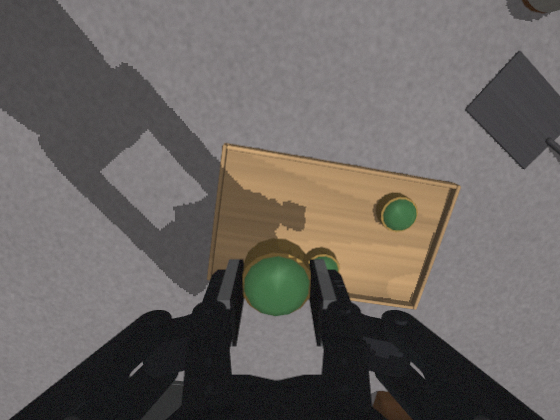

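```bash
python3 -m creep '[[0,0,0,0,0.2,-5,1],[0,0,0,0,0.2,-9,1],[0,0,0,0,0.2,-12,1],[0,0,0,0,0.2,-13.6,1],[0,0,0,0,0.2,-14.2,1],[0,0,0,0,0.2,-14.6,1],[0,0,0,0,0.2,-14.7,1],[0,0,0,0,0.2,-14.7,1]]'
```

```text
time: 62.08
tool_pos: [0.4434, -0.3319, 0.0173]
tcp_rot: [-3.132, -0.205, -0.021]
force: [-0.4, -0.3, -0.2]
finger_gap: 0.386
```

```bash
python3 -m creep '[[0,0,0,0,0,-0.15,1],[0,0,0,0,0,-0.25,1],[0,0,0,0,0,-0.25,1],[0,0,0,0,0,-0.25,1]]'; python3 -m creep '[[0,0,0,0,0,0,0.1],[0,0,0,0,0,0,-0.1],[0,0,0,0,0,0,-0.35],[0,0,0,0,0,0,-0.35],[0,0,0,0,0,3,-0.35],[0,0,0,0,0,8,-0.35],[0,0,0,0,3,13,-0.4],[0,0,0,0,8,16,-0.4],[0,0,0,0,13,18,-0.4],[0,0,0,0,18,18,-0.4]]'; python3 -m creep '[[0,0,0,0,6,4,-0.4],[0,0,0,0,8,4,-0.4],[0,0,0,0,8,4,-0.4]]'
python3 - <<'E'
from h import *
s=read_state(); print(s['tool_pos'],s['tcp_rot'],s['force'],s['finger_gap'])
t=save('top','top30.png'); np.savez('cam_top30.npz',**t)
s=save('scene','s30.png'); np.savez('cam_s30.npz',**s)
w=save('wrist','w30.png')
crop(s['img'],90,170,290,310,4,'s30c.png')
for n,q in (('t',t),('s',s)):
  im=q['img'].astype(int); m=(im[...,1]-im[...,0]>20)&(im[...,1]-im[...,2]>20)
  for b in blobs(m,20): print(n,b,onz(q,b[0],.028).round(4))
E
```

```text
time: 62.58
tool_pos: [0.4434, -0.3319, 0.0148]
tcp_rot: [-3.132, -0.205, -0.021]
force: [-0.0, -0.2, -1.1]
finger_gap: 0.386
time: 63.82
tool_pos: [0.4447, -0.1513, 0.1973]
tcp_rot: [3.135, 0.205, 0.029]
force: [0.4, 0.2, -0.1]
finger_gap: 0.7
time: 64.2
tool_pos: [0.4451, -0.0698, 0.2384]
tcp_rot: [3.133, 0.21, 0.032]
force: [-0.0, 0.5, 0.6]
finger_gap: 0.703
[ 0.44506283 -0.06976911  0.23838785] [3.13337581 0.21038536 0.03227075] [-0.03524563  0.51590391  0.62777104] 0.7025425196892786
t ([303.3, 102.9], 632, [205, 99, 198, 9]) [9.161e-01 2.000e-04 2.800e-02]
t ([303.0, 120.3], 609, [204, 117, 199, 8]) [0.8654 0.     0.028 ]
t ([422.8, 231.0], 74, [418, 227, 10, 10]) [ 0.5622 -0.3349  0.028 ]
t ([447.6, 254.6], 82, [443, 250, 10, 10]) [ 0.4993 -0.4025  0.028 ]
t ([422.5, 274.7], 83, [418, 270, 10, 10]) [ 0.4432 -0.3332  0.028 ]
s ([149.4, 209.3], 35, [146, 207, 8, 6]) [ 0.4459 -0.3319  0.028 ]
s ([125.8, 223.6], 38, [122, 221, 8, 6]) [ 0.5024 -0.4021  0.028 ]
s ([144.6, 238.7], 43, [141, 236, 8, 7]) [ 0.5649 -0.3345  0.028 ]
s ([252.8, 323.5], 775, [154, 318, 199, 11]) [ 0.8697 -0.001   0.028 ]
s ([253.5, 340.3], 821, [152, 335, 204, 12]) [ 9.201e-01 -2.000e-04  2.800e-02]
```

View pics/top30.png

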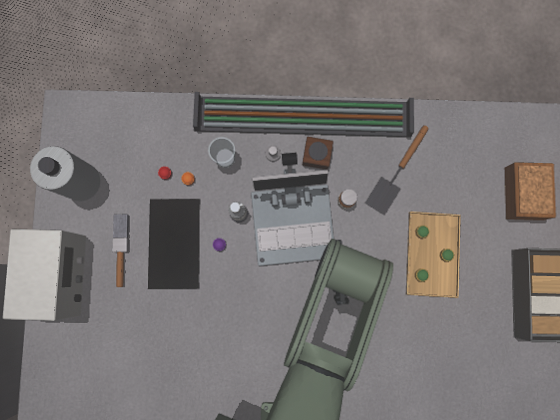

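View pics/s30c.png

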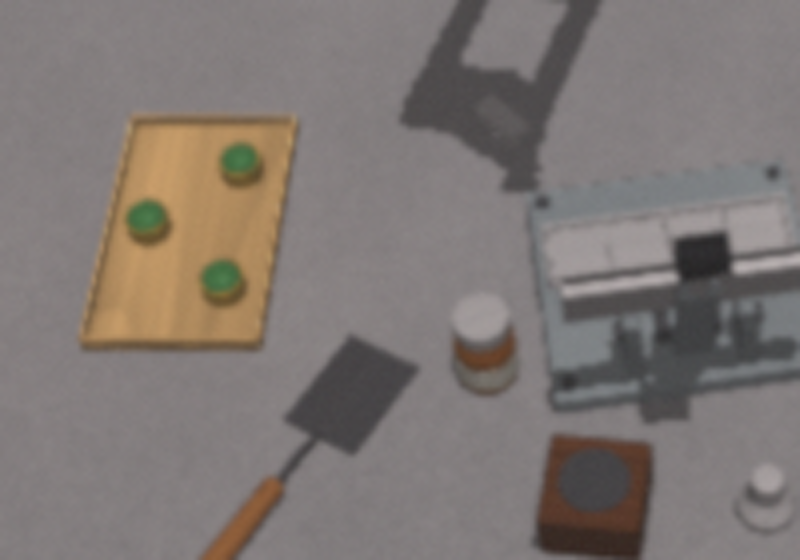

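All three stand upright in the tray, well inside the limits. The lever and cap look the same as at the start, and the bystanders haven't moved. The arm is clear of everything.

```bash
python3 -c "
from bench import hand_in
print(hand_in())"
```

```text
the job is handed in; nothing more can be done
None
```

The job is handed in after about 64 s of robot time; there is no verdict back, so what follows rests on my own checks.

**Sprayer:** I pushed the cap down about 7 mm, until the force reached 9 N, with the nest still empty, then let it up.

**Loading:** There were three medallions on the mat. I set them one to a cell in three of the four cells. The wrist camera showed them in line 48 mm apart, and the top view agreed within about 3 mm.

**Press:** I pinched the knob and pulled the lever to its stop. The knob slid a little in the grip, so my first arc ended short. I then worked down in small steps until the force jumped from 11 to 37 N and the knob measured about 70 mm high, against 72 mm expected. I held it there for over a second, brought it back and let go. Afterwards it looked the same as in the starting picture.

**Unloading:** The medallions are in the tray at about (0.562, -0.335), (0.499, -0.402) and (0.443, -0.333). The top and scene views agree to within 3 mm.

**Last checks:**
- The medallions stand upright and well inside the tray limits.
- Cap up, lever home and bystanders in place were judged by eye in the last pictures, not measured.
- I saw no medallion knocked aside during the run.
- No check failed.

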